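# Feed the specimen blocks into the loader and latch its gate

## Robot

A 6-joint arm with a two-finger parallel gripper is mounted at the origin on the work surface. World frame = base frame: x ahead of the robot, y to its left, z up, the work surface at z = 0. Lengths are in m, angles in rad, forces in N, time in s.
With the tool pointing down it reaches from about 0.35 to 0.775 m from the base axis. Payload 5.5 kg.
Tool frame: the origin (TCP) lies midway between the tips of the shut fingers; the grasp point (between the pads) lies 19 mm behind it; z points along the fingers, x is the direction in which the jaws open and shut, and the axes are right-handed (so a half turn about z gives the same grasp; the last joint's range is limited). The gripper opens to 85 mm and grips with 20 to 120 N. Pads are 22 mm wide; open, the fingers measure 114 mm over their backs; the gripper's body (76 mm by 85 mm) begins 54 mm behind the grasp point. The pads swing forward as they close: fully open they stand 13 mm farther back than shut.
Start: joints at [1.053, 0.313, 0.046, 1.304, 0, 1.431], TCP at [0.212, 0.534, 0.231] pointing down, gripper open.
Joint ranges: [-2.76, 2.76], [-0.86, 1.69], [-1.03, 1.26], [-2.2, 2.34], [-1.47, 1.5], [-3.14, 3.14]. Speed limits (rad/s): [2.57, 2.57, 3.14, 3.14, 3.14, 3.14].

## Interface

Orientations are given as a unit quaternion [w, x, y, z].
In Python, from workcell import env gives the robot as it stands. The module is installed in compiled form; this text tells all that it offers.
- The arm moves only by the tool apply_moves, never from a script. Its argument "moves" is a list of rows, each a list of 3 entries, a list of its own where there are three numbers: the shift along the tool's x, y, z in cm, then the turn about the tool's z in degrees, then the opening, from 0 (shut) to 1 (fully open). In form: [[[x, y, z], yaw, gripper], ...]. A call has exactly 10 rows; each row is the pose to reach, as a shift and turn from the pose commanded when the call began, along the tool's axes at that moment; what a row does not reach only later rows make up. A row lasts 1/8 s, in which the tool goes at most 62.5 mm and 10.7 degrees, less where a joint would pass 70% of its speed; a pose out of reach is approached as far as the arm can. A call with a gripper value outside its range is refused whole. The fingers move at their own pace and stop on an object; "squeeze" is the grip in N (left out, the last holds). Time passes only in rows, so rows that repeat a pose let the fingers close, or fill a call up. It gives the time, the measured TCP pose, the force and the opening at its end, in the units of the state.
- env.get_state(): the state, without advancing time (a new reading comes with each control period).
- env.read_camera(name): name is "scene" or "top"; returns a dict with "pixels" (420x560x3 uint8, red, green, blue), "fov_y" (degrees; the focal length in pixels is half the picture's height over the tangent of half this angle, whatever the lens; pixels are square), "cx", "cy" (the principal point, pixels), "world_from_camera" (4x4, takes a point from camera to world coordinates). Camera axes: x right, y down, z forward; pixel columns grow to the right and rows downward; lengths in m; the calibration is good to about 2 mm. A picture is of the moment at which its call begins. There is no depth.
- env.hand_in(): hands the job in, once; it reports no verdict.
The state is a dict: "clock": time; "joint_pos": joint angles; "qvel": joint speeds; "tau": joint torques, N m; "tcp_pos": TCP position; "orientation": TCP orientation; "wrist_force": force on the tool from outside, world axes, zero at the start; "ft_torque": the same for the moment, N m; "finger_gap": finger opening in m.
Only numpy, scipy, OpenCV 4.12 (cv2) and the standard library are available. Lean on these libraries where they do the work, as an engineer would, in place of code of your own. Each camera call takes 0.05 s, during which the arm holds its last target.

## Task

Press the push-push gate of the block loader so that it pops up, then bring every specimen block from the cold plate to the loading deck and feed it along the guide channel with the push stick until it lies wholly in the chamber beyond the gate. Then lay the stick flat in its rack again and press the gate until it stays latched down. Leave the other things on the bench where they are.

Things in the scene. Friction and masses are not known exactly. Their poses are not given: they have to be found in the camera images.
- loader: Fixed white bench unit, 62 mm wide (x), 325 mm long (y = -195 to 130 mm). Origin on the bench below the middle of the gate; parts are fed towards its -y. Channel floor at z = 10 mm all along. The gate plate crosses the channel at y = -2.5 to 2.5 mm. Beside it stands the closed latch housing: x = 26 to 66, y = -140 to 18 mm, 50 mm tall.
- deck (a point): Middle of the loading deck's floor, at loader (0, 90, 10) mm. Open deck from loader y = 130 (open end) to 50 mm, between two low side strips 36 mm apart and 5 mm high above the floor; from 50 to 28 mm they taper to 31 mm apart.
- channel_mouth (a point): Middle of the floor where the roofed channel begins, at loader (0, 30, 10) mm. From here to the closed end the channel is 31 mm wide between walls 22 mm high; roof lips 22 to 25 mm above the floor leave a 12 mm slot open along the top, too narrow for fingers.
- chamber (a point): Middle of the chamber's floor, at loader (0, -94, 10) mm. The chamber is the channel beyond the gate, from loader y = -2.5 to -185 mm (closed end); it holds four blocks in a row.
- gate (a joint): Gate height in m: 0 (within 1 mm) latched shut, plate ends 7 mm above the channel floor; 0.017 to 0.018 popped up, 25 mm headroom. Spring lifts it. Press down to the stop (-0.012, 3 to 8 N) and let go: if it was shut it pops up, if up it stays latched near 0. A press that stops above -0.011 may not switch it or leave it half way: press again. A block or stick below keeps it from going down.
- gate_pad (a point): Centre of the top face of the grey press pad on the gate, 30 x 30 mm, 8 mm thick: 72 mm above the bench when shut, 90 mm when open, about 60 mm at the stop.
- coldplate: Fixed flat steel cold plate, 190 x 190 mm, top face 12 mm above the bench, where the blocks lie at the start; with a small black tab, 8 mm tall, on its near (-x) edge. Origin: under its centre, on the bench.
- rack: Fixed shallow grey tray for the push stick, 74 mm (x) by 220 mm (y) outside, walls 4 mm thick and 10 mm high, inner floor 4 mm above the bench. Origin: under its centre, on the bench. The stick lies along its y.
- stick: Loose push stick: white square plastic bar 16 x 16 mm, 180 mm long along its y, two grey marks near the middle, 60 g. Origin: centre of its underside (as it lies at the start).
- stick_mid (a point): Centre of the push stick's bar (in its middle, 8 mm above its underside).
- block1: Loose specimen block: white cassette with a cream wax block on top, together a box 28 mm (x) by 40 mm (y, lies along the channel when fed) by 14 mm (z), 25 g. All blocks are alike; three or four are present. Origin: centre of its underside.
- block2: Loose specimen block: white cassette with a cream wax block on top, together a box 28 mm (x) by 40 mm (y, lies along the channel when fed) by 14 mm (z), 25 g. All blocks are alike; three or four are present. Origin: centre of its underside.
- block3: Loose specimen block: white cassette with a cream wax block on top, together a box 28 mm (x) by 40 mm (y, lies along the channel when fed) by 14 mm (z), 25 g. All blocks are alike; three or four are present. Origin: centre of its underside.
- block4: Loose specimen block: white cassette with a cream wax block on top, together a box 28 mm (x) by 40 mm (y, lies along the channel when fed) by 14 mm (z), 25 g. All blocks are alike; three or four are present. Origin: centre of its underside.
- petri: Bystander: petri dish, 58 mm across, 16 mm tall. Origin: centre of its underside.
- jar: Bystander: small amber jar, 40 mm across, 50 mm tall. Origin: centre of its underside.
- marker: Bystander: black marker, 12 x 120 x 12 mm. Origin: centre of its underside.
- slidebox: Bystander: grey slide box 90 x 35 x 30 mm. Origin: centre of its underside.
Things that resemble listed ones, but are neither listed nor needed, are in the scene too. Several things have the shape of the rack; the one meant has the colours described above. What is shaped like the stick but brown is not meant.

How it is judged:
On the way, in this order (a step that is already met when the one before it is completed fails the run):
1. the gate has been pressed and stays popped up (value of joint gate above 0.015 m), for 0.3 s.
2. every specimen block lies wholly in the chamber beyond the gate (y of block1 in the frame of loader between -0.175 and -0.0215 m and x of block1 in the frame of loader between -0.012 and 0.012 m and z of each of block1, block2, block3, block4 in the frame of loader below 0.03 m and y of block2 in the frame of loader between -0.175 and -0.0215 m and x of block2 in the frame of loader between -0.012 and 0.012 m and y of block3 in the frame of loader between -0.175 and -0.0215 m and x of block3 in the frame of loader between -0.012 and 0.012 m and y of block4 in the frame of loader between -0.175 and -0.0215 m and x of block4 in the frame of loader between -0.012 and 0.012 m), for 0.2 s.
At the end, for the whole second after the job is handed in: gate latched down (within 3 mm of its shut height); every block wholly in the chamber (middle at least 21.5 mm beyond the gate plane, in the channel); push stick lying still and flat in its rack, middle within 28 mm across and 22 mm along of the rack middle, within 0.3 rad of the rack (all of step 2 and value of joint gate between -0.003 and 0.003 m and x of stick_mid in the frame of rack between -0.028 and 0.028 m and y of stick_mid in the frame of rack between -0.022 and 0.022 m and height (world z) of stick_mid below 0.022 m and angle between the y axis of stick and the y axis of rack, either way round below 0.3 rad and linear speed of stick below 0.02 m/s); the robot touches nothing.
It fails at once if a bystander (petri dish, jar, marker or slide box) is moved more than 40 mm (distance of any of petri, jar, marker, slidebox from where it was at the start of the episode above 0.04 m).
It fails at once if a block in the roofed channel is pushed by the fingers instead of the stick ((contact force between the fingers and block1 above 1 N and y of block1 in the frame of loader between -0.19 and 0.012 m and x of block1 in the frame of loader between -0.015 and 0.015 m and z of block1 in the frame of loader below 0.02 m) or (contact force between the fingers and block2 above 1 N and y of block2 in the frame of loader between -0.19 and 0.012 m and x of block2 in the frame of loader between -0.015 and 0.015 m and z of block2 in the frame of loader below 0.02 m) or (contact force between the fingers and block3 above 1 N and y of block3 in the frame of loader between -0.19 and 0.012 m and x of block3 in the frame of loader between -0.015 and 0.015 m and z of block3 in the frame of loader below 0.02 m) or (contact force between the fingers and block4 above 1 N and y of block4 in the frame of loader between -0.19 and 0.012 m and x of block4 in the frame of loader between -0.015 and 0.015 m and z of block4 in the frame of loader below 0.02 m)).
Of block1, block2, block3, block4 only 3 to 4 are there at a start; the rules pass over those that are not, and their reading is None.
At some moment in a run one of block1, block2, block3, block4, stick may be knocked a few centimetres aside while the robot is not near it.
Once in a run the grip may slacken for a moment while it holds something.
It also fails if it takes over 208 s, if anything falls off the work surface, if the arm or the gripper's body presses on something with over 40 N, if the wrist force passes 120 N, or if a joint passes its speed limit or range.

## Working session

There is one attempt and no reset: what is moved stays moved. The work goes in short steps, Python scripts to look and compute and a tool call to move; the robot and the scene stay as the last step left them, time stands still between calls to the robot, and variables do not carry over. Pictures are saved under pics/ and viewed, and the job is handed in when it is done.

Besides the shell and the picture viewer there is one more tool, called after ">>>" as name(argument=value, ...) on one line, values as JSON. apply_moves: Moves the arm, as the interface text tells. Its arguments: {"type":"object","properties":{"moves":{"type":"array","items":{"type":"array"}},"squeeze":{"type":"number"}},"required":["moves"]}

```bash
mkdir -p pics
cat > h.py <<'E'
from workcell import env
import numpy as np, cv2
def save(name,fn,crop=None,scale=1):
    c=env.read_camera(name); im=cv2.cvtColor(c["pixels"],cv2.COLOR_RGB2BGR)
    np.save('last_%s.npy'%name,c,allow_pickle=True)
    if crop: x0,y0,x1,y1=crop; im=im[y0:y1,x0:x1]
    im=cv2.resize(im,None,fx=scale,fy=scale,interpolation=cv2.INTER_CUBIC)
    cv2.imwrite('pics/'+fn,im); return c
def p2w(c,u,v,z):
    f=210/np.tan(np.radians(c["fov_y"])/2)
    T=np.array(c["world_from_camera"]); d=T[:3,:3]@np.array([(u-c["cx"])/f,(v-c["cy"])/f,1]); o=T[:3,3]
    return o+d*(z-o[2])/d[2]
def w2p(c,p):
    f=210/np.tan(np.radians(c["fov_y"])/2)
    T=np.array(c["world_from_camera"]); q=T[:3,:3].T@(np.array(p)-T[:3,3])
    return q[0]/q[2]*f+c["cx"],q[1]/q[2]*f+c["cy"]
E
python3 - <<'E'
from h import *
for n in("scene","top"):
    c=save(n,n+"0.png",None,1.4); print(n,c["fov_y"],c["cx"],c["cy"],np.round(c["world_from_camera"],3).tolist())
print(env.get_state())
E
```

```text
scene 48.93179491009177 279.48911901775205 213.76497365512517 [[0.047, 0.65, -0.759, 1.361], [0.999, -0.036, 0.031, -0.046], [-0.007, -0.759, -0.651, 0.856], [0.0, 0.0, 0.0, 1.0]]
top 49.59208048327908 280.0217189725799 208.0504621860369 [[0.136, -0.967, 0.213, 0.251], [-0.991, -0.133, 0.029, -0.015], [0.001, -0.215, -0.977, 1.14], [0.0, 0.0, 0.0, 1.0]]
{'clock': 0.1, 'joint_pos': array([ 1.05342379e+00,  3.13967915e-01,  4.51098590e-02,  1.30361418e+00,
       -1.34358851e-05,  1.43123279e+00]), 'qvel': array([ 0.001303  , -0.00146402,  0.00188351, -0.00089477, -0.0002648 ,
        0.00093052]), 'tau': array([ 3.58364865e-03, -4.81726134e+01,  2.99244422e+01,  1.26956898e-02,
       -6.58124827e-05,  5.42643306e-06]), 'tcp_pos': array([0.21187558, 0.5340529 , 0.23048087]), 'orientation': array([ 3.75730085e-04,  8.27310073e-01,  5.61744908e-01, -7.49025339e-04]), 'wrist_force': array([-0.0036155 ,  0.62459501, -0.36196913]), 'ft_torque': array([-0.0267121 ,  0.00270447,  0.03191526]), 'finger_gap': 0.08569645989197894}
```

View pics/scene0.png

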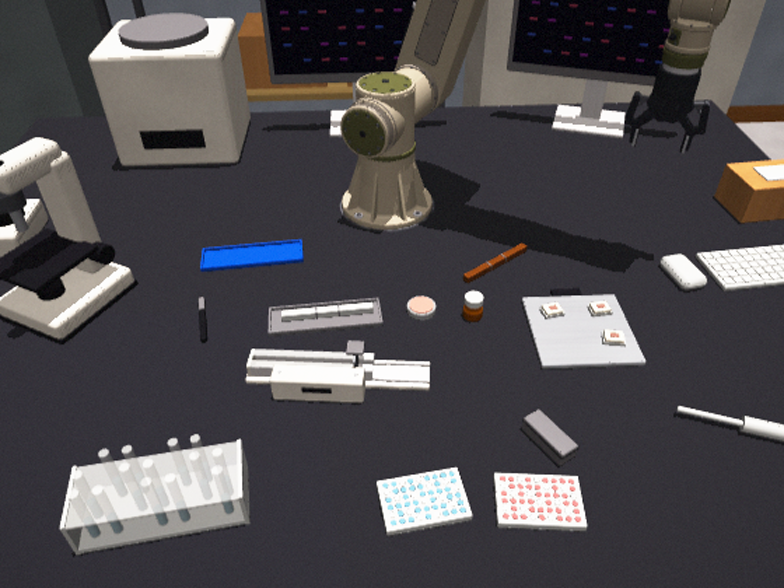

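View pics/top0.png

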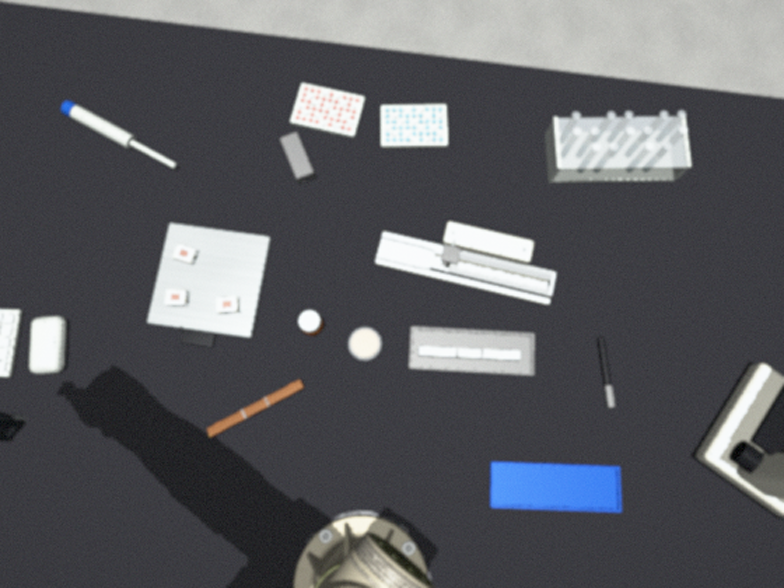

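Scene (1.4x pixels): three blocks on the cold plate at top (185,254), (176,297) and (228,304). The stick is in the grey tray at (470,352) and the loader is at (465,265). The blue tray at (555,487) and the brown bar at (255,408) are look-alikes. Next I'll enlarge crops to confirm.

Run:
```python
from h import *
c=np.load('last_top.npy',allow_pickle=True).item()
im=cv2.cvtColor(c["pixels"],cv2.COLOR_RGB2BGR)
def cr(x0,y0,x1,y1,s,fn):
    cv2.imwrite('pics/'+fn,cv2.resize(im[y0:y1,x0:x1],None,fx=s,fy=s,interpolation=cv2.INTER_CUBIC))
cr(260,150,410,280,5,'t_load.png'); cr(95,150,215,255,5,'t_cold.png')
c=np.load('last_scene.npy',allow_pickle=True).item()
im=cv2.cvtColor(c["pixels"],cv2.COLOR_RGB2BGR)
cr(160,205,320,295,5,'s_load.png')
```

```text
(no output)
```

View pics/t_load.png

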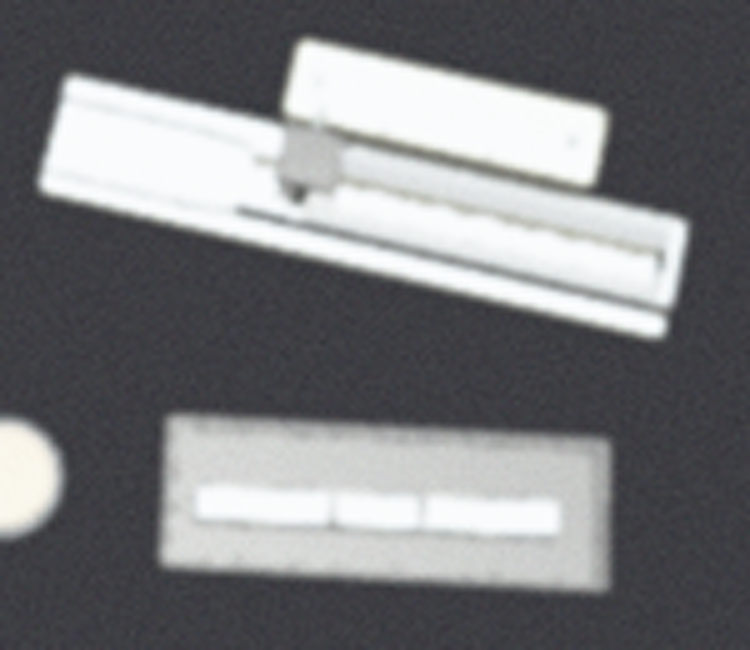

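View pics/t_cold.png

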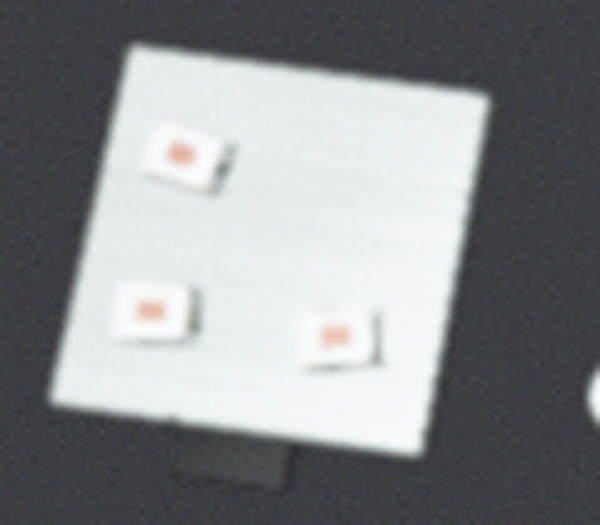

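View pics/s_load.png

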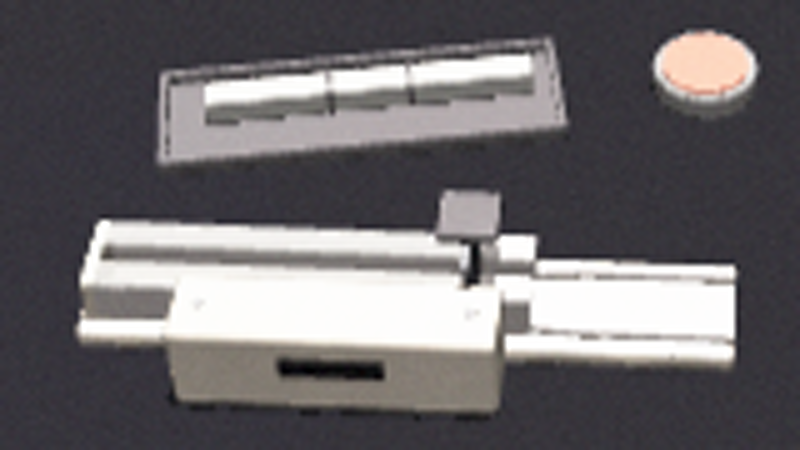

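Confirmed: the white stick is in the grey rack, and three blocks are on the plate. Next I'll fit poses.

```bash
cat > fit.py <<'E'
from h import *
from scipy.optimize import least_squares
ct=np.load('last_top.npy',allow_pickle=True).item(); cs=np.load('last_scene.npy',allow_pickle=True).item()
def fit(obs,x0):
    def P(q,m): 
        c,s=np.cos(q[2]),np.sin(q[2]); return [q[0]+c*m[0]-s*m[1],q[1]+s*m[0]+c*m[1],m[2]]
    def r(q):
        o=[]
        for cam,uv,m in obs:
            u=w2p(cam,P(q,np.array(m)/1000)); o+=[u[0]-uv[0],u[1]-uv[1]]
        return o
    s=least_squares(r,x0,loss='soft_l1'); return s.x,np.round(s.fun.reshape(-1,2) if False else np.array(r(s.x)).reshape(-1,2),1)
def px(U,V,x0,y0,s=5): return ((U+.5)/s-.5+x0,(V+.5)/s-.5+y0)
E
python3 - <<'E'
from fit import *
t=lambda U,V:px(U,V,260,150); s=lambda U,V:px(U,V,160,205)
obs=[(ct,t(68,75),(31,130,15)),(ct,t(40,190),(-31,130,15)),(ct,t(312,157),(0,0,72)),
(ct,t(303,38),(66,18,50)),(ct,t(607,108),(66,-140,50)),(ct,t(595,185),(26,-140,50)),
(cs,s(735,268),(-31,130,15)),(cs,s(735,345),(31,130,15)),(cs,s(470,215),(0,0,72))]
q,r=fit(obs,[.5,-.1,0]);print('loader',np.round(q,4),r.tolist())
obs=[(ct,t(167,413),(37,110,10)),(ct,t(610,437),(37,-110,10)),(ct,t(609,592),(-37,-110,10)),(ct,t(160,568),(-37,110,10)),
(cs,s(555,38),(-37,110,10)),(cs,s(162,72),(-37,-110,10)),(cs,s(160,163),(37,-110,10)),(cs,s(568,125),(37,110,10))]
q,r=fit(obs,[.4,-.1,0]);print('rack',np.round(q,4),r.tolist())
obs=[(ct,t(197,485),(8,90,20)),(ct,t(560,500),(8,-90,20)),(ct,t(558,536),(-8,-90,20)),(ct,t(197,520),(-8,90,20))]
q,r=fit(obs,[.4,-.1,0]);print('stick',np.round(q,4),r.tolist())
# marks/blocks
g=cv2.cvtColor(ct["pixels"],cv2.COLOR_RGB2GRAY)
print(g[170:225,110:180:1].max(), np.percentile(g[165:240,115:175],[10,50,90,95]))
# red specks
p=ct["pixels"].astype(int)
m=((p[:,:,0]-p[:,:,1])>25).astype(np.uint8); m[:, :100]=0;m[:,200:]=0;m[:160]=0;m[245:]=0
n,l,st,ce=cv2.connectedComponentsWithStats(m);
for i in range(1,n):
  if st[i,4]>3: print('top',st[i,4],ce[i],np.round(p2w(ct,*ce[i],.026),4))
p=cs["pixels"].astype(int)
m=((p[:,:,0]-p[:,:,1])>35).astype(np.uint8); m[:, :375]=0;m[:,460:]=0;m[:205]=0;m[262:]=0
n,l,st,ce=cv2.connectedComponentsWithStats(m);
for i in range(1,n):
  if st[i,4]>3: print('scene',st[i,4],ce[i],np.round(p2w(cs,*ce[i],.026),4))
im=cv2.cvtColor(cs["pixels"],cv2.COLOR_RGB2BGR)
cv2.imwrite('pics/s_cold.png',cv2.resize(im[205:265,370:465],None,fx=8,fy=8,interpolation=cv2.INTER_CUBIC))
im=cv2.cvtColor(ct["pixels"],cv2.COLOR_RGB2BGR)[165:230,110:180]
im=np.clip((im.astype(float)-190)*4,0,255).astype(np.uint8)
cv2.imwrite('pics/t_cold2.png',cv2.resize(im,None,fx=8,fy=8,interpolation=cv2.INTER_CUBIC))
E
```

```text
loader [ 0.5652 -0.0761 -0.0983] [[0.3, -0.1], [0.2, -0.6], [-0.0, -0.0], [-0.4, 0.0], [0.5, 0.0], [-0.1, -0.3], [0.2, -2.5], [0.1, 0.4], [-0.0, -1.0]]
rack [ 0.4113 -0.1371  0.0814] [[0.5, 0.6], [-0.6, 0.6], [-0.6, -0.8], [0.4, -0.9], [-0.3, -0.2], [-0.1, -0.1], [-0.1, -0.1], [0.2, -0.1]]
stick [ 0.405  -0.1325  0.094 ] [[-0.1, 0.3], [0.0, 0.4], [0.4, -0.4], [-0.3, -0.3]]
251 [207. 237. 246. 248.]
top 16 [130.9375 180.3125] [0.5141 0.4027 0.026 ]
top 13 [125.         211.84615385] [0.4317 0.4005 0.026 ]
top 12 [161.5 217. ] [0.4312 0.3075 0.026 ]
scene 14 [428.78571429 218.        ] [0.4333 0.3999 0.026 ]
scene 13 [394.84615385 219.23076923] [0.4333 0.3065 0.026 ]
scene 18 [438.5 239. ] [0.5162 0.4009 0.026 ]
```

View pics/s_cold.png

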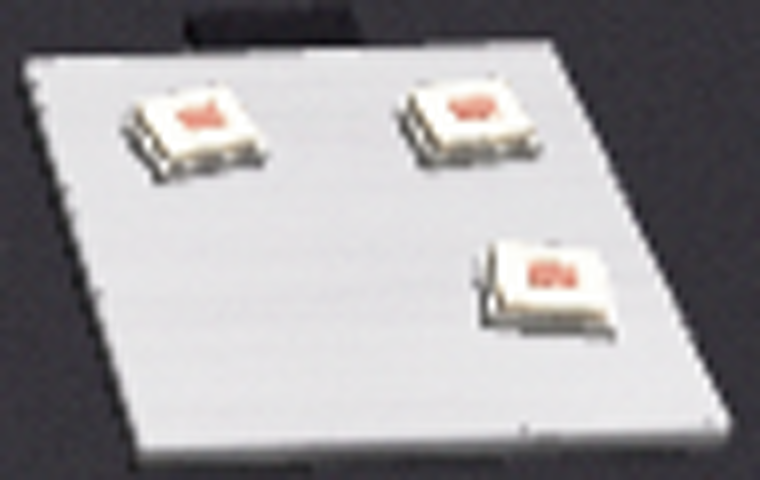

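View pics/t_cold2.png

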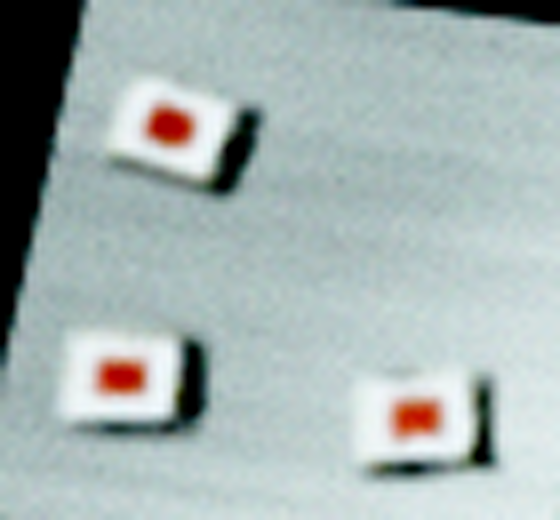

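```bash
cat >> h.py <<'E'
L=(0.5652,-0.0761,-0.0983)
def l2w(x,y,z):
    c,s=np.cos(L[2]),np.sin(L[2]); return np.array([L[0]+c*x-s*y,L[1]+s*x+c*y,z])
def w2l(p):
    c,s=np.cos(L[2]),np.sin(L[2]); d=np.array(p[:2])-L[:2]; return np.array([c*d[0]+s*d[1],-s*d[0]+c*d[1],p[2]])
def rel(target,ang=None):
    from scipy.spatial.transform import Rotation as R
    s=env.get_state(); q=s["orientation"]; M=R.from_quat([q[1],q[2],q[3],q[0]]).as_matrix()
    a=np.degrees(np.arctan2(M[1,0],M[0,0])); sh=M.T@(np.array(target)-s["tcp_pos"])*100
    yaw=None
    if ang is not None: yaw=-((ang-a+90)%180-90)
    print('t',round(s["clock"],2),'tcp',np.round(s["tcp_pos"],4),'ang',round(a,1),'zdir',np.round(M[:,2],3),'gap',round(s["finger_gap"],4),'F',np.round(s["wrist_force"],1))
    print('  shift cm',np.round(sh,2),'yaw',None if yaw is None else round(yaw,1)); return sh,yaw
E
python3 - <<'E'
from fit import *
rel(l2w(0,0,.16),-5.6)
im=cv2.cvtColor(ct["pixels"],cv2.COLOR_RGB2BGR)
g=cv2.cvtColor(cv2.resize(im,None,fx=4,fy=4,interpolation=cv2.INTER_CUBIC),cv2.COLOR_BGR2GRAY)
for (u,v) in [(131,180),(125,212),(161.5,217)]:
    U,V=int(u*4),int(v*4); w=g[V-44:V+44,U-48:U+48]; 
    m=(w>243).astype(np.uint8); m[32:56,36:60]=1; m=cv2.morphologyEx(m,cv2.MORPH_OPEN,np.ones((9,9)))
    cn=max(cv2.findContours(m,0,2)[0],key=cv2.contourArea)[:,0,:]+[U-48,V-44]
    W=np.array([p2w(ct,(a+.5)/4-.5,(b+.5)/4-.5,.026)[:2]*1000 for a,b in cn]).astype(np.float32)
    print(cv2.minAreaRect(W))
E
```

```text
t 0.1 tcp [0.2119 0.5341 0.2305] ang 68.4 zdir [-0.001 -0.001 -1.   ] gap 0.0857 F [-0.   0.6 -0.4]
  shift cm [-43.67  55.35   7.11] yaw 74.0
((514.8482666015625, 403.64886474609375), (34.49547576904297, 25.19304847717285), 79.77323150634766)
((432.66741943359375, 402.5957946777344), (25.603044509887695, 34.14238357543945), 7.8470611572265625)
((434.16815185546875, 310.0478820800781), (29.631023406982422, 36.83807373046875), 11.830429077148438)
```

>>> apply_moves(moves=[[[-4,5,0],8,0],[[-8,10,0],16,0],[[-12.5,15.5,1],24,0],[[-17,21,2],32,0],[[-21,26.5,3],40,0],[[-25,32,4],48,0],[[-29,37,5],56,0],[[-33,42,6],64,0],[[-37,47,6],72,0],[[-41,52,7],74,0]], squeeze=40)

```text
clock: 1.35
tcp_pos: [0.5242, -0.0041, 0.166]
orientation: [-0.0, 0.999, -0.05, 0.0]
wrist_force: [0.6, 1.1, 0.4]
finger_gap: -0.0002
```

```bash
python3 -c "
from h import *
rel(l2w(0,0,.08),-5.6)"
```

```text
t 1.35 tcp [ 0.5242 -0.0041  0.166 ] ang -5.8 zdir [ 0.  0. -1.] gap -0.0002 F [0.6 1.1 0.4]
  shift cm [4.8  6.75 8.6 ] yaw -0.2
```

>>> apply_moves(moves=[[[2.7,3.5,0],0,0],[[2.7,3.5,0],0,0],[[2.7,3.5,4],0,0],[[2.7,3.5,4],0,0],[[2.7,3.5,4],0,0],[[2.7,3.5,4],0,0],[[2.7,3.5,4],0,0],[[2.7,3.5,4],0,0],[[2.7,3.5,4],0,0],[[2.7,3.5,4],0,0]])

```text
clock: 2.6
tcp_pos: [0.5469, -0.0397, 0.1263]
orientation: [-0.0, 0.999, -0.049, 0.0]
wrist_force: [-0.8, -0.1, 0.5]
finger_gap: 0.0003
```

```bash
python3 -c "
from h import *
rel(l2w(0,0,.08),-5.6)"
```

```text
t 2.6 tcp [ 0.5469 -0.0397  0.1263] ang -5.7 zdir [ 0.  0. -1.] gap 0.0003 F [-0.8 -0.1  0.5]
  shift cm [2.18 3.44 4.63] yaw -0.1
```

>>> apply_moves(moves=[[[2.2,3.4,0],0,0],[[2.2,3.4,2],0,0],[[2.2,3.4,4],0,0],[[2.2,3.4,5],0,0],[[2.2,3.4,6],0,0],[[2.2,3.4,6.7],0,0],[[2.2,3.4,6.9],0,0],[[2.2,3.4,6.9],0,0],[[2.2,3.4,6.9],0,0],[[2.2,3.4,6.9],0,0]])

```text
clock: 3.85
tcp_pos: [0.5655, -0.0756, 0.06]
orientation: [0.0, 0.999, -0.049, 0.001]
wrist_force: [-7.2, 0.7, 18.3]
finger_gap: 0.0
```

```bash
python3 -c "
from h import *
rel(l2w(0,0,.08),-5.6)"
```

```text
t 3.85 tcp [ 0.5655 -0.0756  0.06  ] ang -5.6 zdir [ 0.001 -0.001 -1.   ] gap 0.0 F [-7.2  0.7 18.3]
  shift cm [-0.02  0.05 -2.  ] yaw -0.0
```

>>> apply_moves(moves=[[[0,0,-2],0,0],[[0,0,-6],0,0],[[0,0,-10],0,0],[[-2,-6,-12],0,1],[[-5,-12,-12],-4,1],[[-7,-17,-12],-8,1],[[-10,-22,-12],-12,1],[[-12,-27,-12],-16,1],[[-12,-27,-12],-16,1],[[-12,-27,-12],-16,1]])

```text
clock: 5.1
tcp_pos: [0.4729, 0.205, 0.1774]
orientation: [0.0, 0.996, 0.091, 0.0]
wrist_force: [0.3, -0.2, 0.2]
finger_gap: 0.0852
```

Run:
```python
from h import *
c=save('scene','s1.png',(160,205,320,295),5)
c=save('top','t1.png',(90,150,300,260),3.8)
rel([.4332,.308,.10],11)
```

```text
t 5.2 tcp [0.4732 0.204  0.1773] ang 10.3 zdir [ 0. -0. -1.] gap 0.0851 F [ 0.3  0.1 -0.2]
  shift cm [ -2.09 -10.95   7.73] yaw -0.7
```

View pics/s1.png

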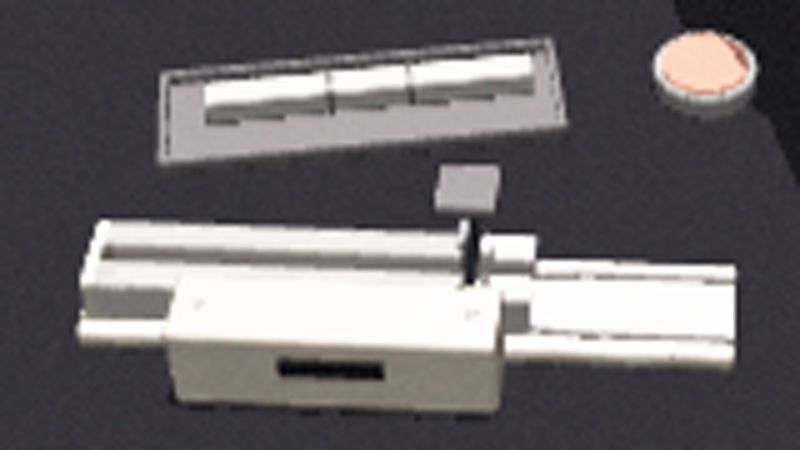

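View pics/t1.png

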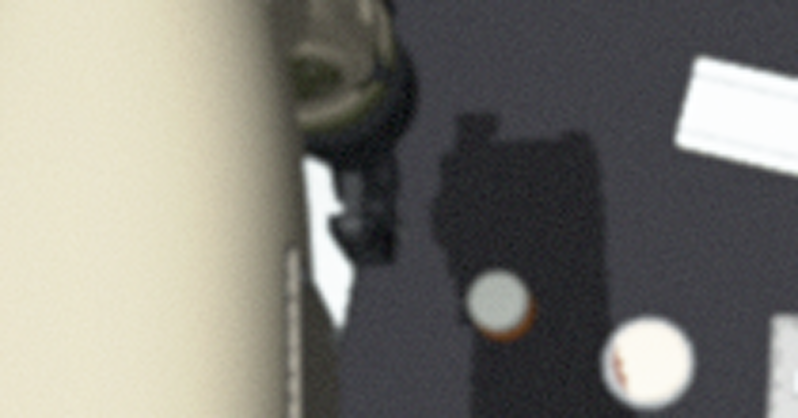

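The scene picture shows the pad raised, now at crop (470,187) against (470,215) before, so the gate has popped up. Next is block C.

>>> apply_moves(moves=[[[-1,-5,1],0,0.7],[[-2.1,-10.9,3],0,0.7],[[-2.1,-10.9,7],0,0.7],[[-2.1,-10.9,11],0,0.7],[[-2.1,-10.9,14],0,0.7],[[-2.1,-10.9,15.9],0,0.7],[[-2.1,-10.9,15.9],0,0.7],[[-2.1,-10.9,15.9],0,0],[[-2.1,-10.9,15.9],0,0],[[-2.1,-10.9,15.9],0,0]], squeeze=30)

```text
clock: 6.45
tcp_pos: [0.4337, 0.3086, 0.0196]
orientation: [-0.0, 0.996, 0.09, 0.001]
wrist_force: [0.8, -0.9, 4.2]
finger_gap: 0.0267
```

Run:
```python
from h import *
c=save('scene','s2.png',(350,180,490,280),5.5)
rel(l2w(0,75,.2),-5.6)
```

```text
t 6.5 tcp [0.4337 0.3086 0.0196] ang 10.3 zdir [ 0.003  0.001 -1.   ] gap 0.0265 F [ 1.1 -1.6  5. ]
  shift cm [ 2070.08 -7170.2    -10.67] yaw 15.9
```

View pics/s2.png

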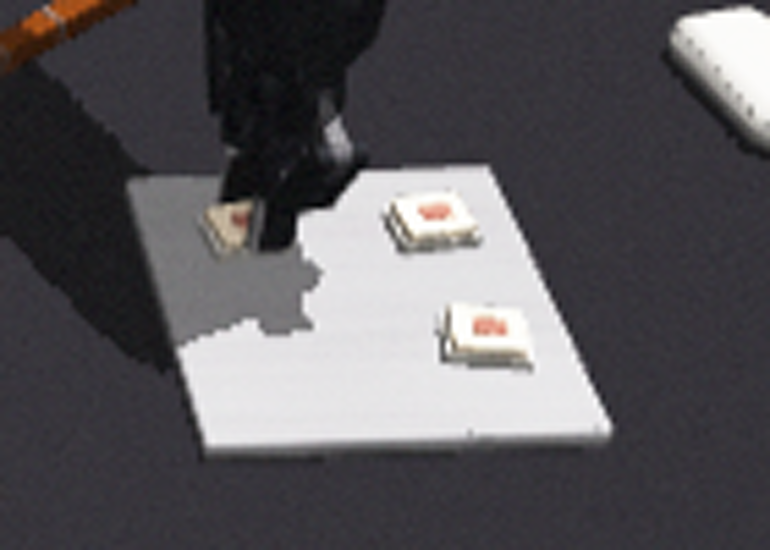

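>>> apply_moves(moves=[[[0,0,-2],0,0],[[0,0,-5],0,0],[[0,0,-9],0,0],[[0,0,-9],0,0],[[0,0,-9],0,0],[[0,0,-9],0,0],[[0,0,-9],0,0],[[0,0,-9],0,0],[[0,0,-9],0,0],[[0,0,-9],0,0]])

```text
clock: 7.75
tcp_pos: [0.4324, 0.3083, 0.1082]
orientation: [-0.0, 0.996, 0.09, -0.0]
wrist_force: [0.2, 0.7, -0.6]
finger_gap: 0.0267
```

Run:
```python
from h import *
c=save('scene','s3.png',(350,150,490,250),5.5)
rel(l2w(0,.080,.08),-5.6)
```

```text
t 7.8 tcp [0.4324 0.3083 0.1082] ang 10.4 zdir [ 0.  0. -1.] gap 0.0266 F [ 0.2  0.8 -0.7]
  shift cm [ 8.36 32.51  2.82] yaw 16.0
```

View pics/s3.png

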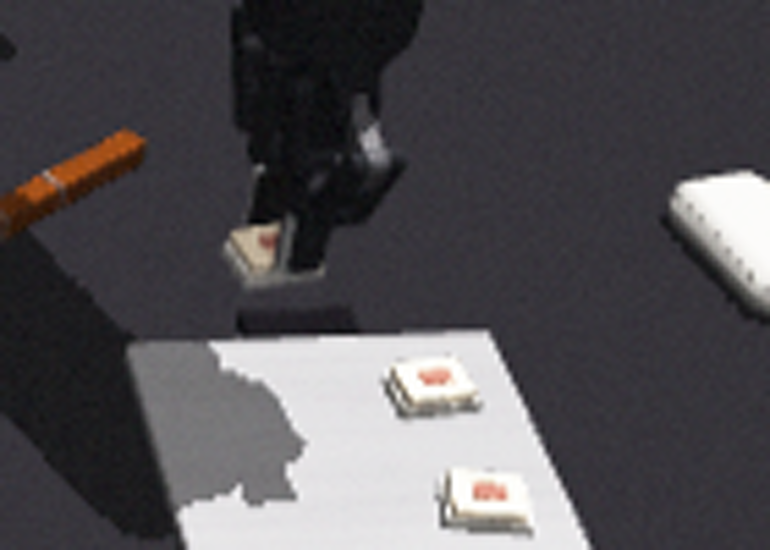

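>>> apply_moves(moves=[[[1,5,0],4,0],[[2.5,10,0],8,0],[[4,15,0],12,0],[[5.5,20,0],16,0],[[7,25,0],16,0],[[8,30,1],16,0],[[8.4,32.5,2],16,0],[[8.4,32.5,3],16,0],[[8.4,32.5,4],16,0],[[8.4,32.5,4],16,0]])

```text
clock: 9.05
tcp_pos: [0.5721, 0.0049, 0.0672]
orientation: [-0.0, 0.999, -0.049, -0.001]
wrist_force: [-0.2, -0.2, 0.4]
finger_gap: 0.0269
```

Run:
```python
from h import *
c=save('scene','s4.png',(220,200,340,300),6)
rel(l2w(0,.080,.0185),-5.6)
```

```text
t 9.1 tcp [0.5726 0.0049 0.0679] ang -5.5 zdir [-0.001  0.    -1.   ] gap 0.0268 F [-0.1  0.2 -0.6]
  shift cm [0.06 0.14 4.94] yaw 0.1
```

View pics/s4.png

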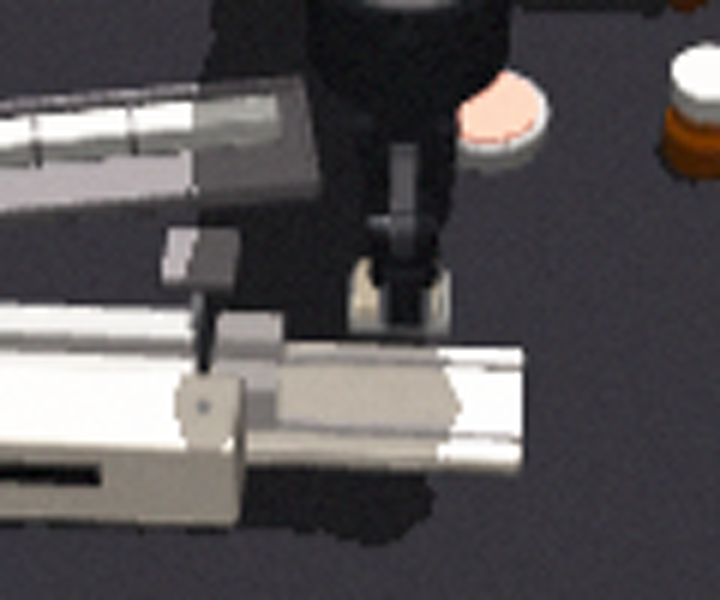

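>>> apply_moves(moves=[[[0,0.1,2],0,0],[[0,0.1,4],0,0],[[0,0.1,4.9],0,0],[[0,0.1,4.9],0,0],[[0,0.1,4.9],0,0.5],[[0,0.1,4.9],0,0.5],[[0,0.1,4.9],0,0.5],[[0,0.1,2],0,0.5],[[0,0,0],0,0.5],[[0,0,-2],0,0.5]])

```text
clock: 10.35
tcp_pos: [0.5736, 0.0036, 0.0892]
orientation: [-0.0, 0.999, -0.049, 0.0]
wrist_force: [0.4, 0.3, -0.3]
finger_gap: 0.0427
```

Run:
```python
from h import *
c=save('scene','s5.png',(220,200,340,300),6)
rel(l2w(0,.118,.02),-5.6)
```

```text
t 10.4 tcp [0.5752 0.0035 0.092 ] ang -5.6 zdir [ 0.005 -0.    -1.   ] gap 0.0427 F [-0.4 -0.2  1.4]
  shift cm [-0.24 -3.79  7.2 ] yaw -0.0
```

View pics/s5.png

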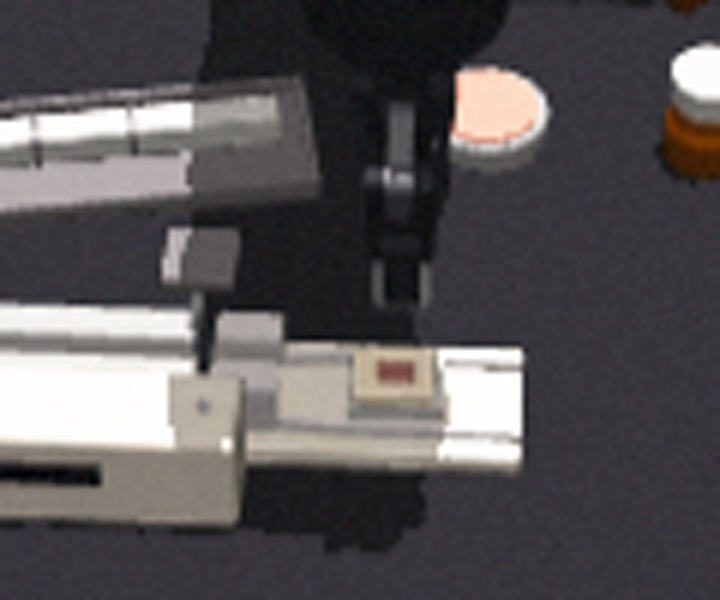

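>>> apply_moves(moves=[[[-0.2,-4,0],0,0],[[-0.2,-4,0],0,0],[[-0.2,-4,3],0,0],[[-0.2,-4,6],0,0],[[-0.2,-4,7.4],0,0],[[-0.2,-4,7.4],0,0],[[-0.2,-3,7.4],0,0],[[-0.2,-2,7.4],0,0],[[-0.2,-1,7.4],0,0],[[-0.2,0,7.4],0,0]])

```text
clock: 11.65
tcp_pos: [0.5718, 0.0033, 0.0148]
orientation: [-0.0, 0.999, -0.049, 0.001]
wrist_force: [4.4, 14.7, 1.6]
finger_gap: -0.0001
```

Run:
```python
from h import *
c=save('scene','s6.png',(220,200,340,300),6)
rel(l2w(0,.070,.018),-5.6)
```

```text
t 11.7 tcp [0.572  0.0024 0.0147] ang -5.7 zdir [ 0.001  0.    -1.   ] gap -0.0002 F [ 0.5 -0.4  0.7]
  shift cm [ 0.1   0.87 -0.33] yaw -0.1
```

View pics/s6.png

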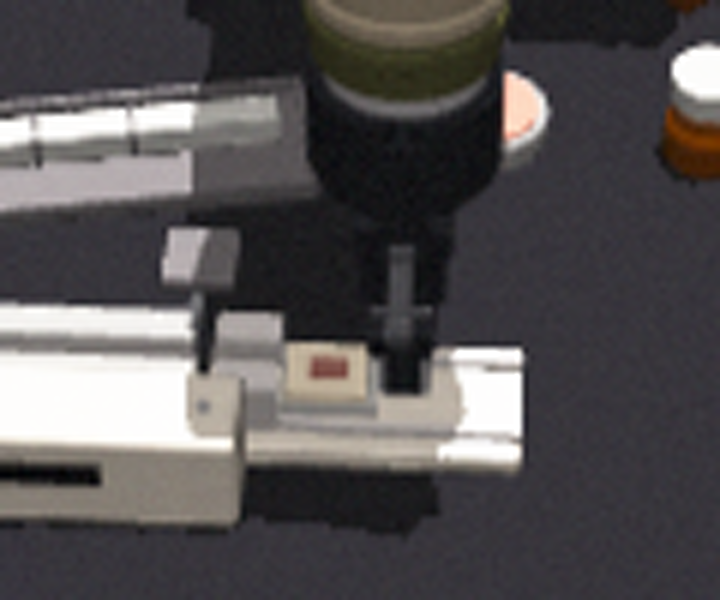

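>>> apply_moves(moves=[[[0,0.2,0],0,0],[[0,0.4,0],0,0],[[0,0.6,0],0,0],[[0,0.8,0],0,0],[[0,1.0,0],0,0],[[0,1.2,0],0,0],[[0,1.2,0],0,0],[[0,1.2,0],0,0],[[0,1.2,0],0,0],[[0,1.2,0],0,0]])

```text
clock: 12.95
tcp_pos: [0.5702, -0.008, 0.0142]
orientation: [-0.0, 0.999, -0.049, -0.0]
wrist_force: [0.5, 0.0, 0.3]
finger_gap: -0.0002
```

Run:
```python
from h import *
c=save('scene','s7.png',(220,200,340,300),6)
rel(l2w(0,.070,.018),-5.6)
```

```text
t 13.0 tcp [ 0.5703 -0.008   0.0142] ang -5.6 zdir [ 0.  0. -1.] gap 0.0001 F [-0.  -0.3 -0.2]
  shift cm [ 0.17 -0.17 -0.38] yaw -0.0
```

View pics/s7.png

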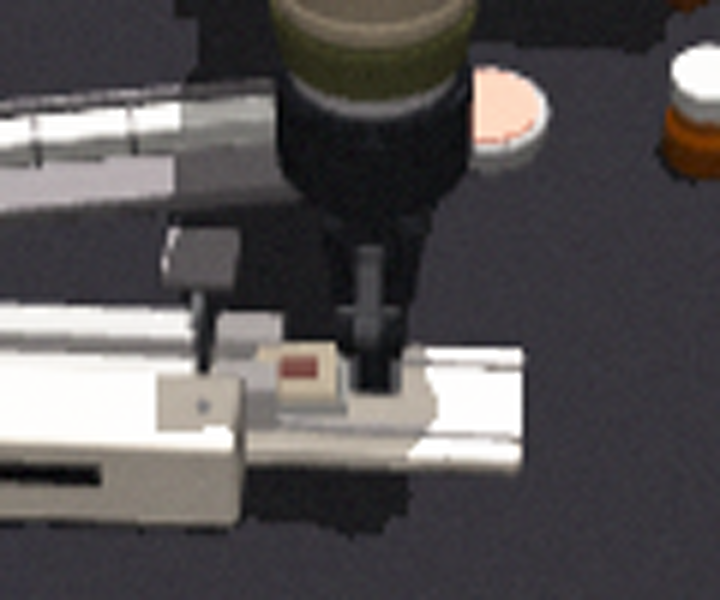

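>>> apply_moves(moves=[[[0,-0.5,-3],0,0],[[0,-1,-8],0,0],[[-2,-6,-9],-3,0.5],[[-4,-11,-9],-6,0.7],[[-6,-16,-9],-9,0.7],[[-9,-22,-9],-13.4,0.7],[[-12,-28,-9],-13.4,0.7],[[-15,-34,-9],-13.4,0.7],[[-16,-35,-9],-13.4,0.7],[[-16,-35,-9],-13.4,0.7]])

```text
clock: 14.25
tcp_pos: [0.4441, 0.3577, 0.1042]
orientation: [-0.0, 0.998, 0.07, -0.0]
wrist_force: [-0.7, -1.2, 0.3]
finger_gap: 0.0602
```

Run:
```python
from h import *
c=save('scene','s8.png',(365,180,485,280),6)
p=c["pixels"].astype(int)
m=((p[:,:,0]-p[:,:,1])>35).astype(np.uint8); m[:, :375]=0;m[:,460:]=0;m[:205]=0;m[262:]=0
n,l,st,ce=cv2.connectedComponentsWithStats(m);
for i in range(1,n):
  if st[i,4]>3: print('scene',st[i,4],ce[i],np.round(p2w(c,*ce[i],.026),4))
rel([.4330,.401,.0195],7.8)
```

```text
scene 14 [428.78571429 218.        ] [0.4333 0.3999 0.026 ]
scene 18 [438.5 239. ] [0.5162 0.4009 0.026 ]
t 14.3 tcp [0.4449 0.3566 0.1042] ang 7.9 zdir [ 0. -0. -1.] gap 0.06 F [-0.4 -0.5 -0.4]
  shift cm [-0.57 -4.57  8.47] yaw 0.1
```

View pics/s8.png

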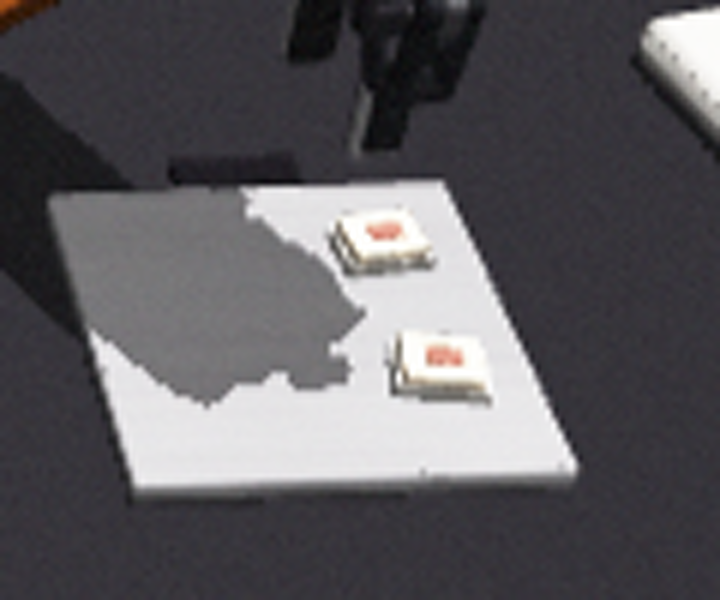

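The two remaining blocks haven't moved, at crop (383,232) and (443,355). Grasping B.

>>> apply_moves(moves=[[[-0.6,-4.6,0],0,0.7],[[-0.6,-4.6,3],0,0.7],[[-0.6,-4.6,6],0,0.7],[[-0.6,-4.6,8.4],0,0.7],[[-0.6,-4.6,8.4],0,0.7],[[-0.6,-4.6,8.4],0,0],[[-0.6,-4.6,8.4],0,0],[[-0.6,-4.6,8.4],0,0],[[-0.6,-4.6,8.4],0,0],[[-0.6,-4.6,8.4],0,0]])

```text
clock: 15.55
tcp_pos: [0.4347, 0.4012, 0.0219]
orientation: [-0.0, 0.998, 0.068, 0.002]
wrist_force: [0.4, -1.5, 5.8]
finger_gap: 0.027
```

>>> apply_moves(moves=[[[0,0,-3],0,0],[[0,0,-8],0,0],[[1,5,-9],4,0],[[2,10,-9],8,0],[[3,15,-9],13.4,0],[[4,20,-9],13.4,0],[[5,25,-9],13.4,0],[[6,30,-9],13.4,0],[[6,30,-9],13.4,0],[[6,30,-9],13.4,0]])

```text
clock: 16.8
tcp_pos: [0.5329, 0.1117, 0.1102]
orientation: [-0.0, 0.999, -0.05, -0.0]
wrist_force: [-0.2, 0.4, -0.6]
finger_gap: 0.0265
```

Run:
```python
from h import *
c=save('scene','s9.png',(220,160,430,300),3.7)
rel(l2w(0,.090,.05),-5.6)
```

```text
t 16.85 tcp [0.5327 0.1123 0.1102] ang -5.6 zdir [-0.  0. -1.] gap 0.0266 F [ 0.9  0.8 -0.3]
  shift cm [5.08 9.44 6.02] yaw -0.0
```

View pics/s9.png

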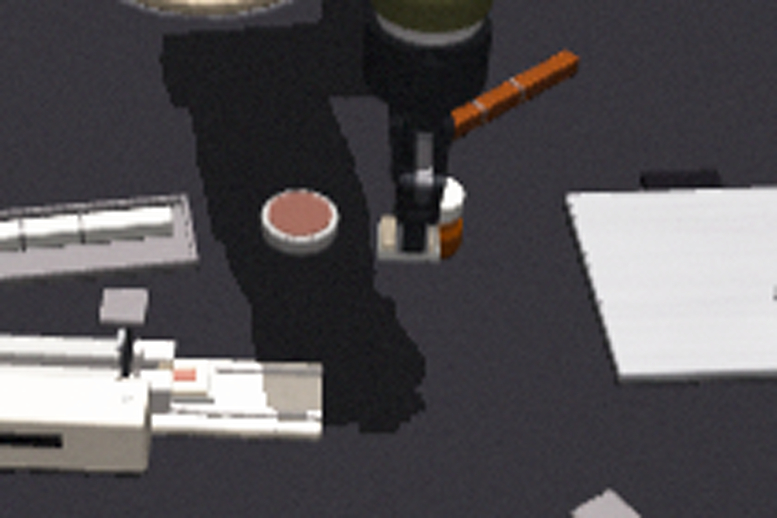

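>>> apply_moves(moves=[[[2.5,4.7,1],0,0],[[5.1,9.4,2],0,0],[[5.1,9.4,4],0,0],[[5.1,9.4,6],0,0],[[5.1,9.4,7],0,0],[[5.1,9.4,7],0,0],[[5.1,9.4,7],0,0],[[5.1,9.4,7],0,0],[[5.1,9.4,7],0,0],[[5.1,9.4,7],0,0]])

```text
clock: 18.1
tcp_pos: [0.575, 0.013, 0.0406]
orientation: [-0.0, 0.999, -0.049, 0.0]
wrist_force: [0.9, 1.4, -0.0]
finger_gap: 0.0268
```

Run:
```python
from h import *
rel(l2w(0,.090,.020),-5.6)
```

```text
t 18.1 tcp [0.575  0.013  0.0406] ang -5.7 zdir [ 0.001  0.    -1.   ] gap 0.0268 F [ 0.9  1.4 -0. ]
  shift cm [-0.1  -0.04  2.06] yaw -0.1
```

Lower, release, rise, then come down behind it with the fingers shut.

>>> apply_moves(moves=[[[-0.1,0,1],0,0],[[-0.1,0,2.05],0,0],[[-0.1,0,2.05],0,0],[[-0.1,0,2.05],0,0.5],[[-0.1,0,2.05],0,0.5],[[-0.1,0,2.05],0,0.5],[[-0.1,0,-1],0,0.5],[[-0.1,0,-3],0,0.5],[[-0.1,-4.1,-3],0,0],[[-0.1,-4.1,-3],0,0]])

```text
clock: 19.35
tcp_pos: [0.5781, 0.0558, 0.0706]
orientation: [-0.0, 0.999, -0.048, 0.0]
wrist_force: [0.3, 0.1, -0.9]
finger_gap: 0.0072
```

Run:
```python
from h import *
c=save('scene','s10.png',(220,200,340,300),6)
rel(l2w(0,.130,.018),-5.6)
```

```text
t 19.4 tcp [0.5777 0.0548 0.0703] ang -5.5 zdir [ 0. -0. -1.] gap 0.0007 F [-0.  -0.1 -0.3]
  shift cm [0.04 0.15 5.23] yaw 0.1
```

View pics/s10.png

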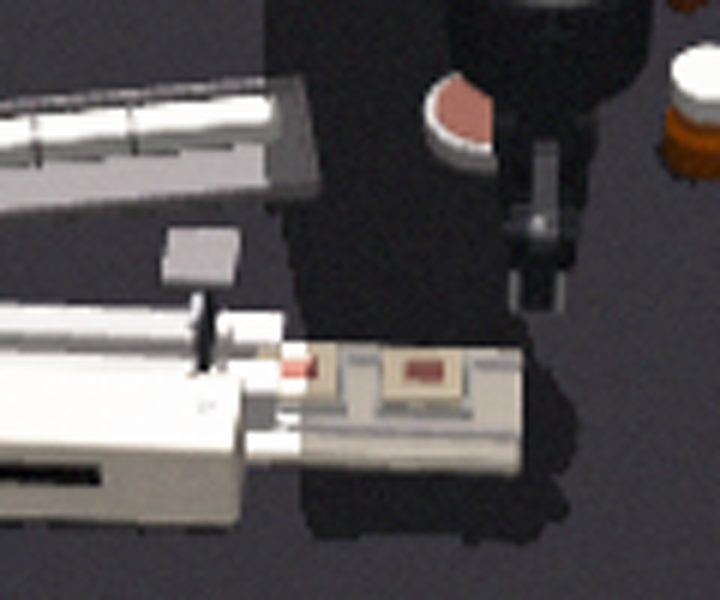

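>>> apply_moves(moves=[[[0,0,3],0,0],[[0,0,5.4],0,0],[[0,0,5.5],0,0],[[0,0.6,5.5],0,0],[[0,1.3,5.5],0,0],[[0,2,5.5],0,0],[[0,2.7,5.5],0,0],[[0,3.4,5.5],0,0],[[0,4.1,5.5],0,0],[[0,4.3,5.5],0,0]])

```text
clock: 20.65
tcp_pos: [0.5736, 0.0107, 0.0153]
orientation: [-0.0, 0.999, -0.05, 0.0]
wrist_force: [-0.1, 0.6, 1.5]
finger_gap: -0.0003
```

Run:
```python
from h import *
c=save('scene','s11.png',(220,200,340,300),6)
rel(l2w(0,.088,.018),-5.6)
```

```text
t 20.7 tcp [0.5736 0.0106 0.0153] ang -5.7 zdir [ 0. -0. -1.] gap -0.0003 F [-0.1 -0.1 -0. ]
  shift cm [ 0.02 -0.09 -0.27] yaw -0.1
```

View pics/s11.png

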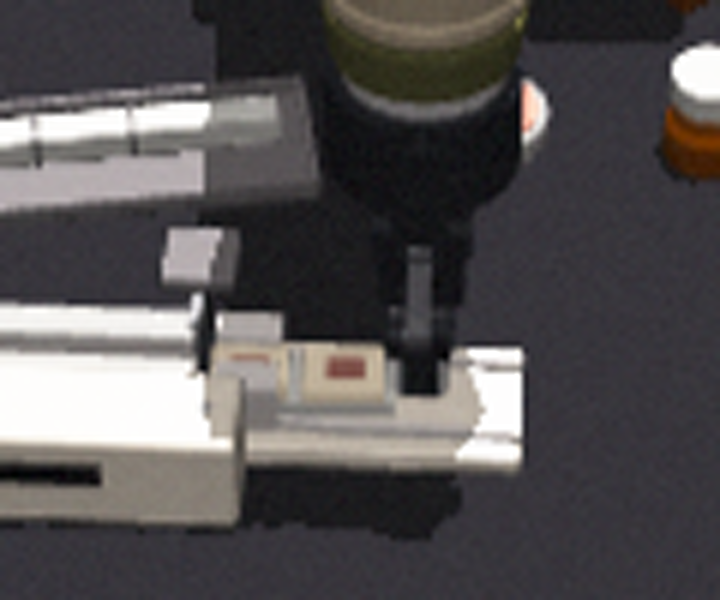

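>>> apply_moves(moves=[[[0,-0.5,-3],0,0],[[0,-1,-8],0,0],[[-1,-6,-9],3,0.5],[[-2.5,-12,-9],4.4,0.7],[[-4,-18,-9],4.4,0.7],[[-6,-24,-9],4.4,0.7],[[-8,-30,-9],4.4,0.7],[[-9,-34,-9],4.4,0.7],[[-9,-34,-9],4.4,0.7],[[-9,-34,-9],4.4,0.7]])

```text
clock: 21.95
tcp_pos: [0.5171, 0.358, 0.1048]
orientation: [0.001, 0.996, -0.087, -0.0]
wrist_force: [-0.8, -0.3, 0.2]
finger_gap: 0.0601
```

Run:
```python
from h import *
c=save('scene','s12.png',(365,180,485,280),6)
p=c["pixels"].astype(int)
m=((p[:,:,0]-p[:,:,1])>35).astype(np.uint8); m[:, :375]=0;m[:,460:]=0;m[:205]=0;m[262:]=0
n,l,st,ce=cv2.connectedComponentsWithStats(m);
for i in range(1,n):
  if st[i,4]>3: print('scene',st[i,4],ce[i],np.round(p2w(c,*ce[i],.026),4))
rel([.5155,.402,.0215],-10)
```

```text
scene 18 [438.5 239. ] [0.5162 0.4009 0.026 ]
t 22.0 tcp [0.5174 0.3574 0.105 ] ang -10.1 zdir [-0.001 -0.001 -1.   ] gap 0.0598 F [-0.3 -0.7 -0.6]
  shift cm [-0.96 -4.36  8.34] yaw -0.1
```

View pics/s12.png

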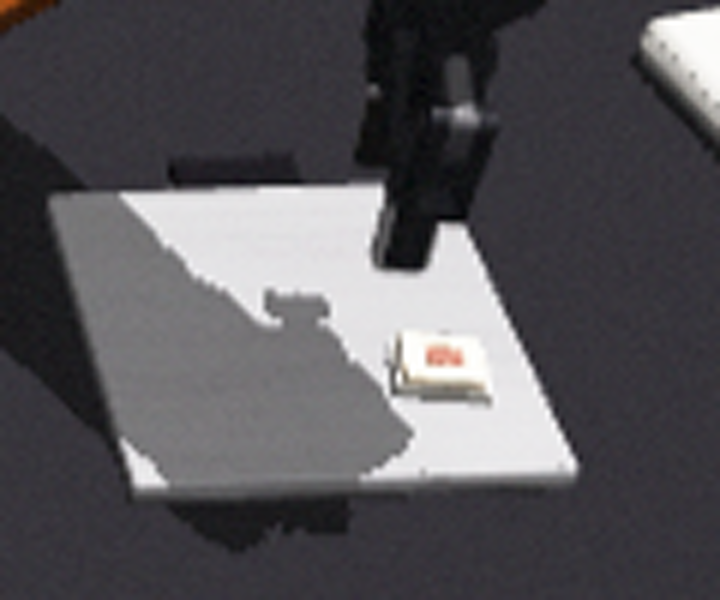

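Only block A is left, at crop (443,355), and it hasn't moved. Grasping it.

>>> apply_moves(moves=[[[-0.9,-4.3,0],0,0.7],[[-0.9,-4.3,3],0,0.7],[[-0.9,-4.3,6],0,0.7],[[-0.9,-4.3,8.5],0,0.7],[[-0.9,-4.3,8.5],0,0.7],[[-0.9,-4.3,8.5],0,0],[[-0.9,-4.3,8.5],0,0],[[-0.9,-4.3,8.5],0,0],[[-0.9,-4.3,8.5],0,0],[[-0.9,-4.3,8.5],0,0]])

```text
clock: 23.25
tcp_pos: [0.5175, 0.4026, 0.0221]
orientation: [-0.001, 0.996, -0.088, 0.002]
wrist_force: [0.9, -2.1, 6.0]
finger_gap: 0.0265
```

>>> apply_moves(moves=[[[0,0,-3],0,0],[[0,0,-8],0,0],[[1,5,-9],-4.4,0],[[2,10,-9],-4.4,0],[[3,15,-9],-4.4,0],[[4,20,-9],-4.4,0],[[5,25,-9],-4.4,0],[[6,29,-9],-4.4,0],[[6,29,-9],-4.4,0],[[6,29,-9],-4.4,0]])

```text
clock: 24.5
tcp_pos: [0.5246, 0.1065, 0.1104]
orientation: [-0.0, 0.999, -0.049, 0.0]
wrist_force: [0.6, -0.6, -0.3]
finger_gap: 0.0263
```

Run:
```python
from h import *
c=save('scene','s13.png',(220,160,430,300),3.7)
rel(l2w(0,.107,.05),-5.6)
```

```text
t 24.55 tcp [0.5245 0.107  0.1104] ang -5.6 zdir [ 0.     0.001 -1.   ] gap 0.0267 F [ 0.6 -0.4 -1.5]
  shift cm [5.84 7.13 6.03] yaw -0.0
```

View pics/s13.png

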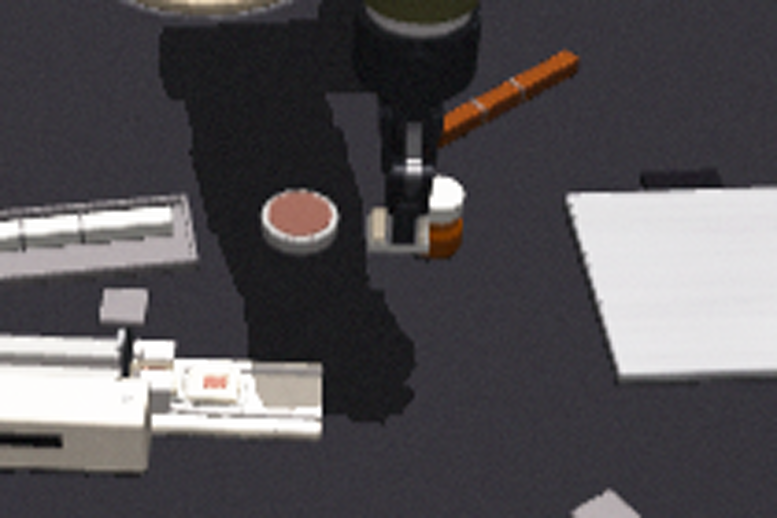

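>>> apply_moves(moves=[[[3,3.5,1],0,0],[[5.8,7.1,2],0,0],[[5.8,7.1,4],0,0],[[5.8,7.1,6],0,0],[[5.8,7.1,7],0,0],[[5.8,7.1,7],0,0],[[5.8,7.1,7],0,0],[[5.8,7.1,7],0,0],[[5.8,7.1,7],0,0],[[5.8,7.1,7],0,0]])

```text
clock: 25.8
tcp_pos: [0.5755, 0.0298, 0.0406]
orientation: [-0.0, 0.999, -0.049, 0.0]
wrist_force: [-0.1, -0.4, -0.5]
finger_gap: 0.0267
```

Run:
```python
from h import *
rel(l2w(0,.107,.020),-5.6)
```

```text
t 25.8 tcp [0.5755 0.0298 0.0406] ang -5.7 zdir [ 0.001  0.    -1.   ] gap 0.0267 F [-0.1 -0.4 -0.5]
  shift cm [ 0.01 -0.06  2.06] yaw -0.1
```

Lower, release and rise, then head toward the stick.

>>> apply_moves(moves=[[[0,0,1],0,0],[[0,0,2.05],0,0],[[0,0,2.05],0,0],[[0,0,2.05],0,0.5],[[0,0,2.05],0,0.5],[[0,0,2.05],0,0.5],[[0,0,-1],0,0.5],[[0,0,-5],0,0.5],[[-4,2,-9],0,0.5],[[-8,6,-9],-5,0.5]])

```text
clock: 27.05
tcp_pos: [0.4918, -0.0223, 0.1334]
orientation: [0.001, 1.0, -0.003, 0.003]
wrist_force: [0.8, -2.3, -1.0]
finger_gap: 0.0427
```

Run:
```python
from h import *
c=save('scene','s14.png',(150,190,330,300),4.4)
c=save('top','t14.png',(250,150,410,280),4.8)
rel([.405,-.1325,.05],5.3)
```

```text
t 27.15 tcp [ 0.4854 -0.0233  0.1304] ang -0.7 zdir [-0.003 -0.    -1.   ] gap 0.0428 F [1.2 0.4 0.2]
  shift cm [-7.87 11.01  8.07] yaw -6.0
```

View pics/s14.png

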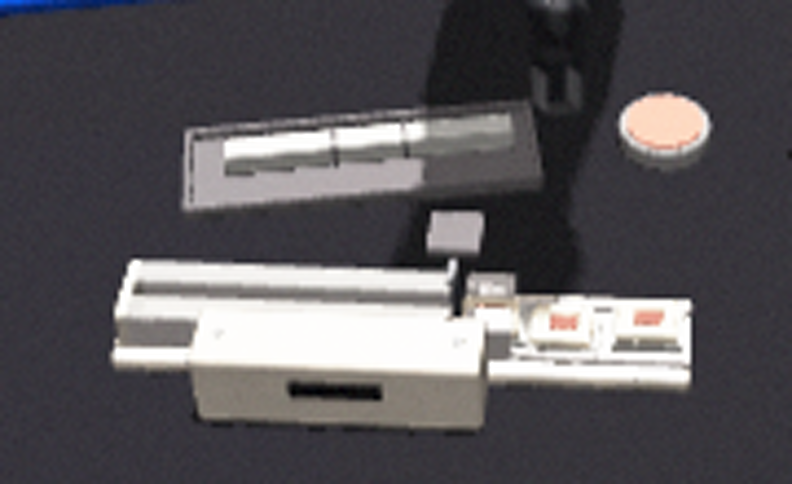

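View pics/t14.png

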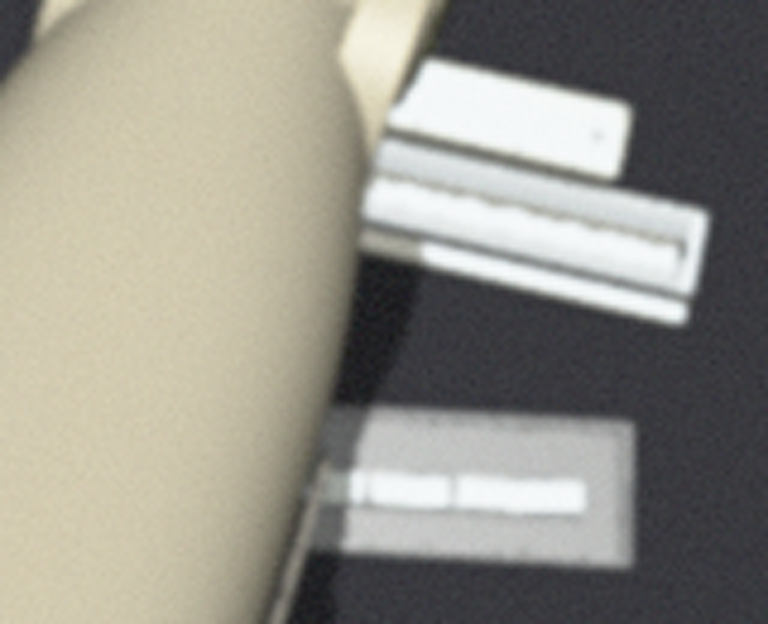

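Block 3 is on the deck at crop (650,318), and the stick hasn't moved in the rack. Going to the stick.

>>> apply_moves(moves=[[[-3,4,0],-3,0.3],[[-6,8,0],-6,0.3],[[-7.9,11,2],-6,0.3],[[-7.9,11,5],-6,0.3],[[-7.9,11,8],-6,0.3],[[-7.9,11,8],-6,0.3],[[-7.9,11,8],-6,0.3],[[-7.9,11,8],-6,0.3],[[-7.9,11,8],-6,0.3],[[-7.9,11,8],-6,0.3]])

```text
clock: 28.4
tcp_pos: [0.41, -0.1312, 0.0507]
orientation: [0.0, 0.999, 0.047, 0.0]
wrist_force: [-0.7, -0.2, 0.4]
finger_gap: 0.0256
```

Run:
```python
from h import *
c=save('scene','s15.png',(190,180,280,250),8)
rel([.405,-.1325,.0115],5.3)
```

```text
t 28.45 tcp [ 0.4098 -0.1311  0.0506] ang 5.4 zdir [ 0.001 -0.    -1.   ] gap 0.0257 F [-1.2  0.6 -0.3]
  shift cm [-0.49  0.09  3.91] yaw 0.1
```

View pics/s15.png

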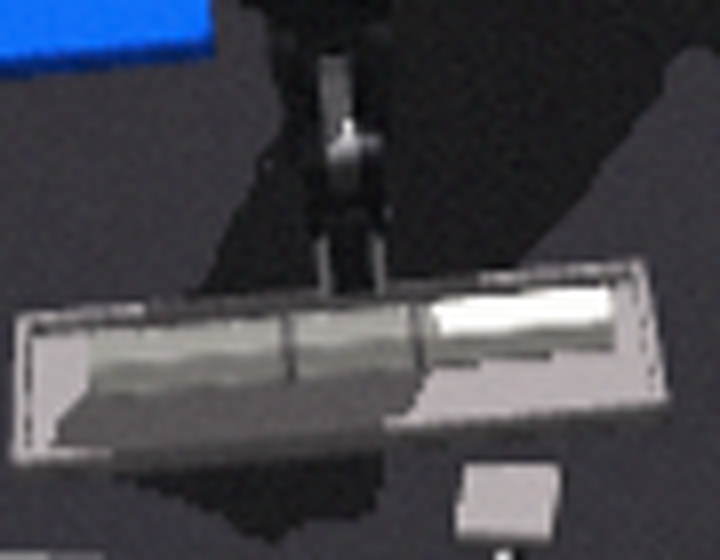

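>>> apply_moves(moves=[[[-0.4,0.1,1],0,0.33],[[-0.4,0.1,2],0,0.33],[[-0.4,0.1,3],0,0.33],[[-0.4,0.1,3.9],0,0.33],[[-0.4,0.1,3.9],0,0.33],[[-0.4,0.1,3.9],0,0],[[-0.4,0.1,3.9],0,0],[[-0.4,0.1,3.9],0,0],[[-0.4,0.1,3.9],0,0],[[-0.4,0.1,3.9],0,0]], squeeze=50)

```text
clock: 29.7
tcp_pos: [0.4057, -0.1324, 0.0113]
orientation: [0.0, 0.999, 0.047, 0.0]
wrist_force: [0.2, -0.7, -1.1]
finger_gap: 0.0143
```

Run:
```python
from h import *
c=save('scene','s16.png',(190,180,280,250),8)
rel([.405,-.1325,.1],5.3)
```

```text
t 29.75 tcp [ 0.4058 -0.1325  0.0113] ang 5.4 zdir [ 0. -0. -1.] gap 0.0144 F [0.5 1.1 0.4]
  shift cm [-0.07 -0.   -8.87] yaw 0.1
```

View pics/s16.png

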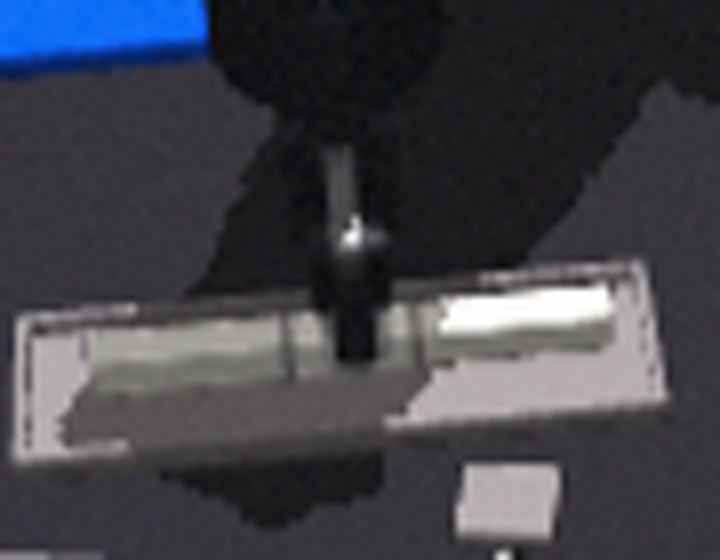

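>>> apply_moves(moves=[[[0,0,-2],0,0],[[0,0,-6],0,0],[[0,0,-10],0,0],[[0,0,-12],0,0],[[0,0,-12],0,0],[[0,0,-12],0,0],[[0,0,-12],0,0],[[0,0,-12],0,0],[[0,-4,-12],0,0],[[0,-8,-12],0,0]])

```text
clock: 31.0
tcp_pos: [0.3979, -0.0522, 0.1307]
orientation: [-0.0, 0.999, 0.046, -0.0]
wrist_force: [0.3, 0.0, -0.6]
finger_gap: 0.0146
```

Run:
```python
from h import *
c=save('scene','s17.png',(150,140,330,280),4.4)
rel(l2w(0,.232,.06),-5.6)
```

```text
t 31.05 tcp [ 0.396  -0.0481  0.1304] ang 5.4 zdir [-0.003  0.004 -1.   ] gap 0.0142 F [-2.8  3.6 -2.3]
  shift cm [ 21.06 -18.34   7.07] yaw 11.0
```

View pics/s17.png

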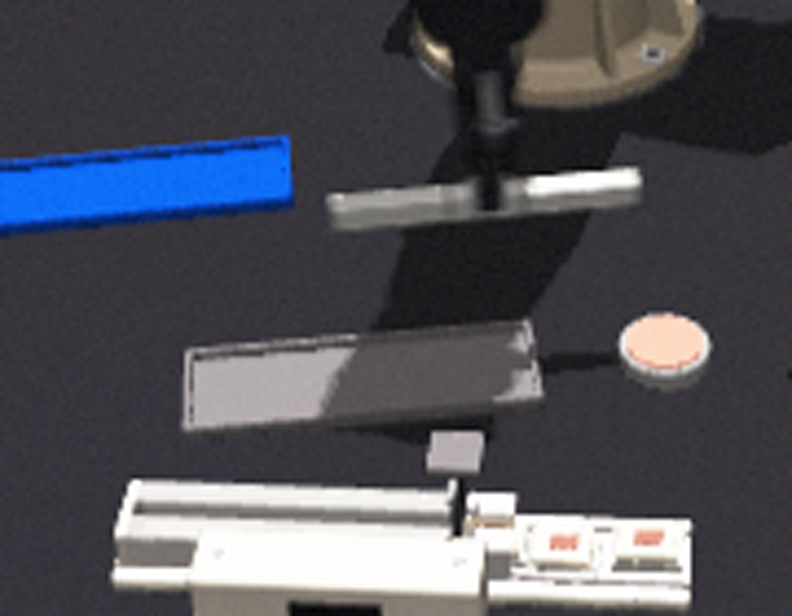

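>>> apply_moves(moves=[[[2,-4,0],0,0],[[5,-9,0],3,0],[[9,-14,0],6,0],[[13,-18.3,0],9,0],[[17,-18.3,0],11,0],[[21,-18.3,2],11,0],[[21,-18.3,5],11,0],[[21,-18.3,7],11,0],[[21,-18.3,7],11,0],[[21,-18.3,7],11,0]])

```text
clock: 32.3
tcp_pos: [0.5906, 0.149, 0.0617]
orientation: [-0.0, 0.999, -0.049, 0.0]
wrist_force: [-0.1, -0.2, -0.5]
finger_gap: 0.0143
```

Run:
```python
from h import *
c=save('scene','s18.png',(210,170,390,300),4.4)
rel(l2w(0,.230,.019),-5.6)
```

```text
t 32.35 tcp [0.591  0.149  0.0623] ang -5.6 zdir [ 0.002  0.    -1.   ] gap 0.0147 F [ 0.  -0.5 -0. ]
  shift cm [-0.36 -0.34  4.33] yaw -0.0
```

View pics/s18.png

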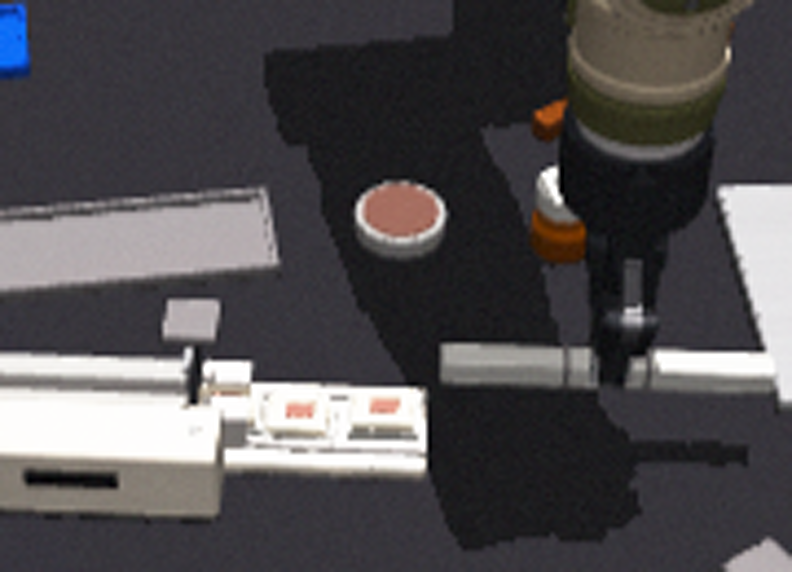

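>>> apply_moves(moves=[[[-0.35,-0.2,2],0,0],[[-0.35,-0.2,4],0,0],[[-0.35,-0.2,4.3],0,0],[[-0.35,-0.2,4.3],0,0],[[-0.35,0.6,4.3],0,0],[[-0.35,1.4,4.3],0,0],[[-0.35,2.1,4.3],0,0],[[-0.35,2.8,4.3],0,0],[[-0.35,3.4,4.3],0,0],[[-0.35,4,4.3],0,0]])

```text
clock: 33.6
tcp_pos: [0.5827, 0.1091, 0.0182]
orientation: [-0.0, 0.999, -0.049, -0.0]
wrist_force: [-0.0, 1.5, -0.8]
finger_gap: 0.0144
```

Run:
```python
from h import *
c=save('scene','s19.png',(210,190,390,300),4.4)
rel(l2w(0,.073,.019),-5.6)
```

```text
t 33.65 tcp [0.5825 0.1083 0.0181] ang -5.7 zdir [-0.    -0.001 -1.   ] gap 0.0144 F [ 0.2 -0.2 -1.2]
  shift cm [ 0.1  11.22 -0.08] yaw -0.1
```

View pics/s19.png

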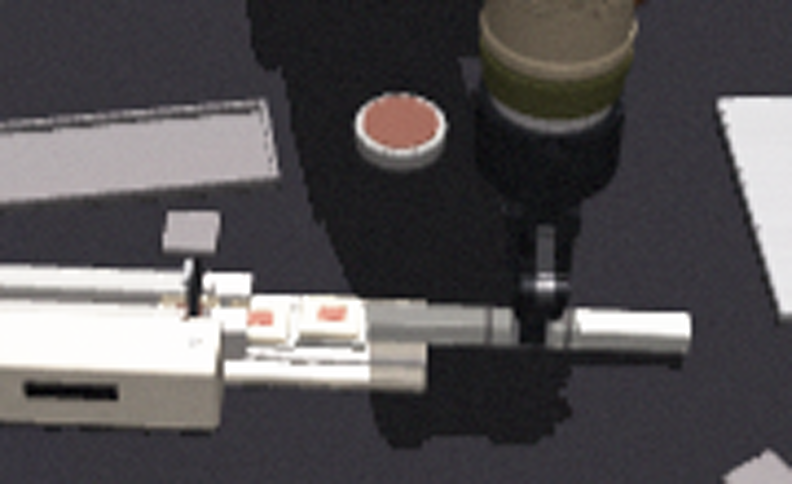

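>>> apply_moves(moves=[[[0.1,0.7,-0.1],0,0],[[0.1,1.5,-0.1],0,0],[[0.1,2.3,-0.1],0,0],[[0.1,3.1,-0.1],0,0],[[0.1,3.9,-0.1],0,0],[[0.1,4.7,-0.1],0,0],[[0.1,5.5,-0.1],0,0],[[0.1,6.3,-0.1],0,0],[[0.1,7.1,-0.1],0,0],[[0.1,7.9,-0.1],0,0]])

```text
clock: 34.9
tcp_pos: [0.576, 0.0303, 0.0193]
orientation: [-0.0, 0.999, -0.049, 0.0]
wrist_force: [1.1, 1.4, -0.8]
finger_gap: 0.0142
```

Run:
```python
from h import *
c=save('scene','s20.png',(150,190,330,300),4.4)
rel(l2w(0,.072,.019),-5.6)
```

```text
t 34.95 tcp [0.5759 0.0293 0.0192] ang -5.7 zdir [-0.    -0.001 -1.   ] gap 0.0147 F [-0.9 -1.1  0.2]
  shift cm [-0.02  3.4   0.03] yaw -0.1
```

View pics/s20.png

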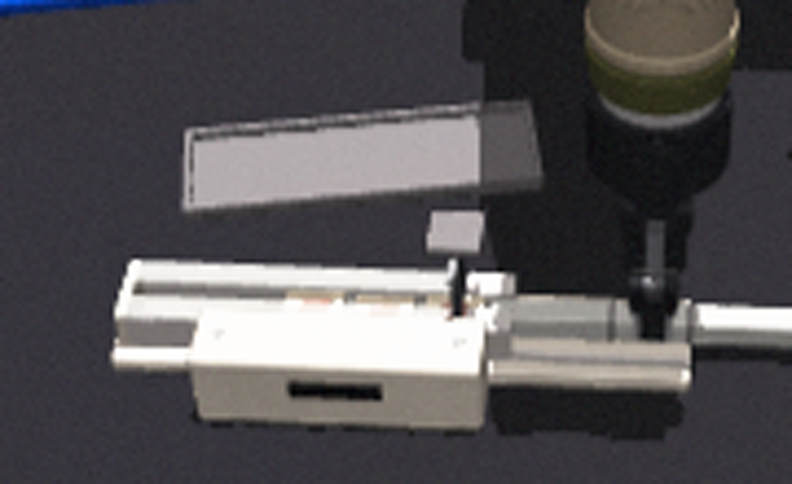

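>>> apply_moves(moves=[[[0,0.5,0],0,0],[[0,1,0],0,0],[[0,1.5,0],0,0],[[0,2,0],0,0],[[0,2.5,0],0,0],[[0,3,0],0,0],[[0,3.4,0],0,0],[[0,3.4,0],0,0],[[0,3.4,0],0,0],[[0,3.4,0],0,0]])

```text
clock: 36.2
tcp_pos: [0.5727, -0.0029, 0.0193]
orientation: [0.0, 0.999, -0.049, 0.0]
wrist_force: [-1.1, 1.1, -0.8]
finger_gap: 0.0143
```

Run:
```python
from h import *
c=save('scene','s21.png',(150,210,270,300),6.6)
rel(l2w(0,.072,.019),-5.6)
```

```text
t 36.25 tcp [ 0.5727 -0.0029  0.0193] ang -5.6 zdir [ 0. -0. -1.] gap 0.0144 F [ 1.   0.  -1.1]
  shift cm [-0.03  0.15  0.03] yaw -0.0
```

View pics/s21.png

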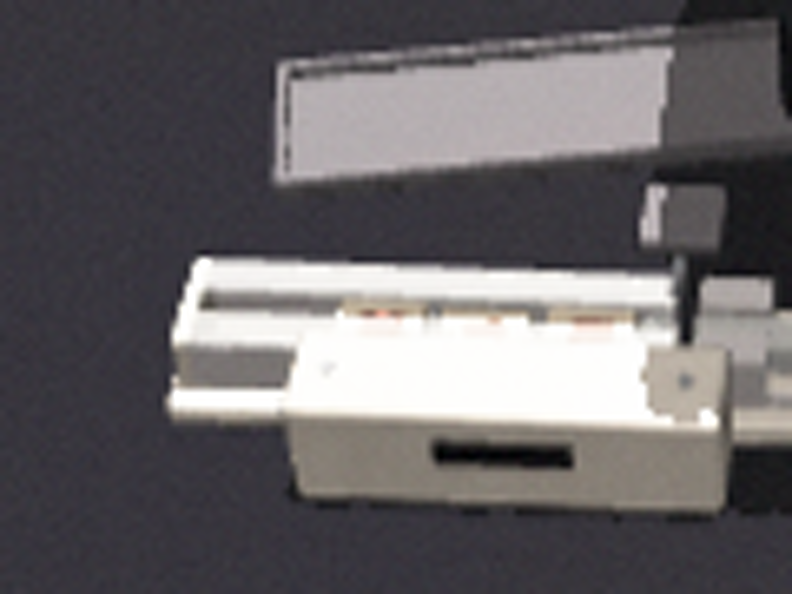

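Run:
```python
from h import *
c=np.load('last_scene.npy',allow_pickle=True).item()
for U,V in [(385,313),(488,320),(592,322),(633,315),(548,315)]:
    print(np.round(w2l(p2w(c,U/6.6+150,V/6.6+210,.024)),4))
```

```text
[-0.005 -0.116  0.024]
[-0.0032 -0.0765  0.024 ]
[-0.0039 -0.0371  0.024 ]
[-0.0082 -0.022   0.024 ]
[-0.0068 -0.0542  0.024 ]
```

Blocks read y ≈ -116, -77 and -37 mm, all well past the gate. Withdrawing the stick.

>>> apply_moves(moves=[[[0,-1.5,0],0,0],[[0,-3.5,0],0,0],[[0,-5.5,0],0,0],[[0,-7.5,0],0,0],[[0,-9.5,0],0,0],[[0,-11.5,0],0,0],[[0,-13.5,0],0,0],[[0,-15.5,-2],0,0],[[0,-15.5,-7],0,0],[[0,-15.5,-11],0,0]])

```text
clock: 37.5
tcp_pos: [0.5881, 0.1524, 0.1308]
orientation: [-0.0, 0.999, -0.049, 0.0]
wrist_force: [1.2, 0.1, -0.5]
finger_gap: 0.0147
```

Run:
```python
from h import *
c=save('scene','s22.png',(150,140,390,300),3.3)
rel([.4113,-.1371,.13],4.66)
```

```text
t 37.55 tcp [0.591  0.1526 0.1368] ang -5.6 zdir [ 0.009  0.001 -1.   ] gap 0.0146 F [2.  0.8 3.8]
  shift cm [-15.05  30.59   0.49] yaw -10.3
```

View pics/s22.png

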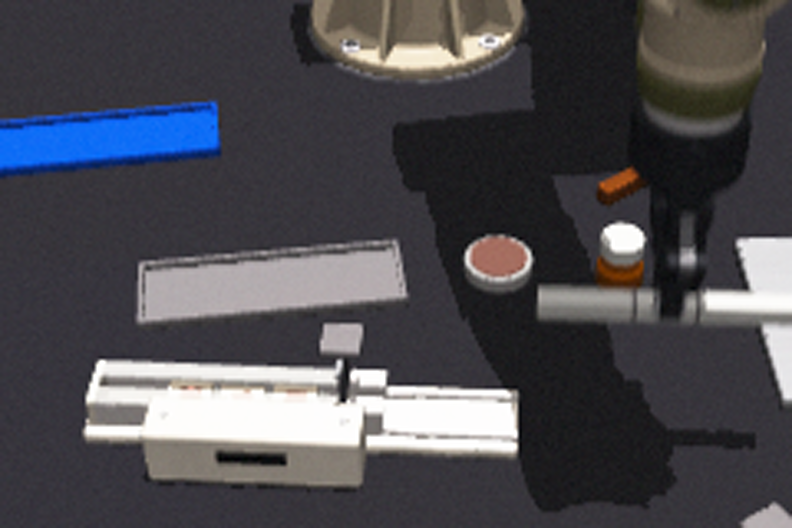

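>>> apply_moves(moves=[[[-3,3,0],-2,0],[[-6,7,0],-4,0],[[-9,11,0],-6,0],[[-12,15,0],-8,0],[[-15,19,0],-10.3,0],[[-15,23,0],-10.3,0],[[-15,27,0],-10.3,0],[[-15,30.5,0],-10.3,0],[[-15,30.5,0],-10.3,0],[[-15,30.5,0],-10.3,0]])

```text
clock: 38.8
tcp_pos: [0.4085, -0.137, 0.1291]
orientation: [-0.0, 0.999, 0.04, -0.0]
wrist_force: [0.3, 0.3, -0.5]
finger_gap: 0.0143
```

Run:
```python
from h import *
c=save('scene','s23.png',(150,160,330,270),4.4)
rel([.4113,-.1371,.013],4.66)
```

```text
t 38.85 tcp [ 0.4086 -0.1366  0.1291] ang 4.7 zdir [-0.     0.001 -1.   ] gap 0.0142 F [-1.   0.4 -0.7]
  shift cm [ 0.27  0.08 11.61] yaw 0.0
```

View pics/s23.png

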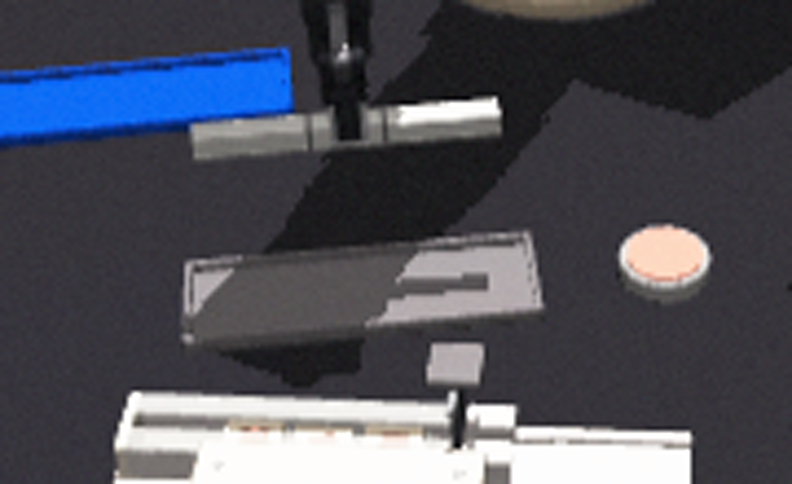

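>>> apply_moves(moves=[[[0.3,0,4],0,0],[[0.3,0,8],0,0],[[0.3,0,10.5],0,0],[[0.3,0,11.3],0,0],[[0.3,0,11.75],0,0],[[0.3,0,11.75],0,0],[[0.3,0,11.75],0,0],[[0.3,0,11.75],0,0],[[0.3,0,11.75],0,0.35],[[0.3,0,11.75],0,0.35]])

```text
clock: 40.1
tcp_pos: [0.4118, -0.1374, 0.0119]
orientation: [0.0, 0.999, 0.041, 0.0]
wrist_force: [0.0, 1.0, 0.0]
finger_gap: 0.0298
```

>>> apply_moves(moves=[[[0,0,0],0,0.35],[[0,0,-2],0,0.35],[[0,0,-5],0,0.35],[[0,0,-10],0,0.35],[[4,-2,-13],3,0],[[8,-4,-13],6,0],[[12,-6,-13],10,0],[[12,-6,-13],10,0],[[12,-6,-13],10,0],[[12,-6,-13],10,0]])

```text
clock: 41.35
tcp_pos: [0.5253, -0.0681, 0.1415]
orientation: [-0.0, 0.999, -0.047, -0.001]
wrist_force: [0.5, -0.6, 0.0]
finger_gap: -0.0002
```

Run:
```python
from h import *
c=save('scene','s24.png',(150,180,330,290),4.4)
c=save('top','t24.png',(250,150,410,280),4.8)
rel(l2w(0,0,.06),-5.6)
```

```text
t 41.45 tcp [ 0.5256 -0.0683  0.1418] ang -5.4 zdir [-0.  0. -1.] gap 0.0001 F [-0.2  0.2  0.1]
  shift cm [4.02 0.4  8.18] yaw 0.2
```

View pics/s24.png

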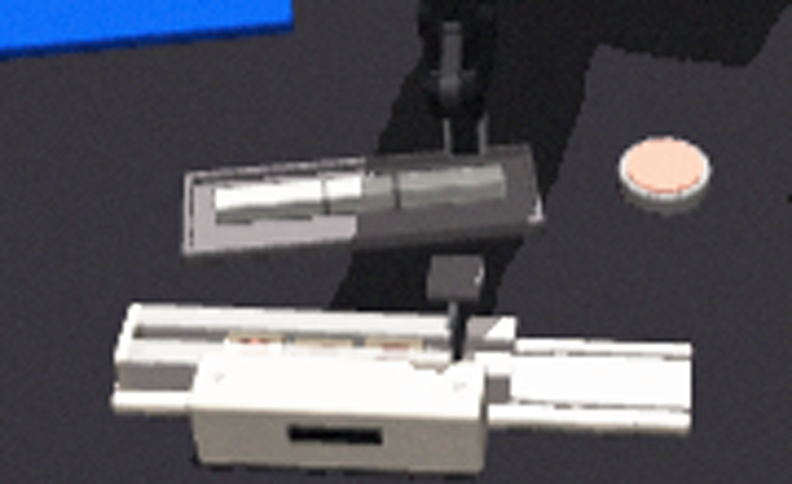

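View pics/t24.png

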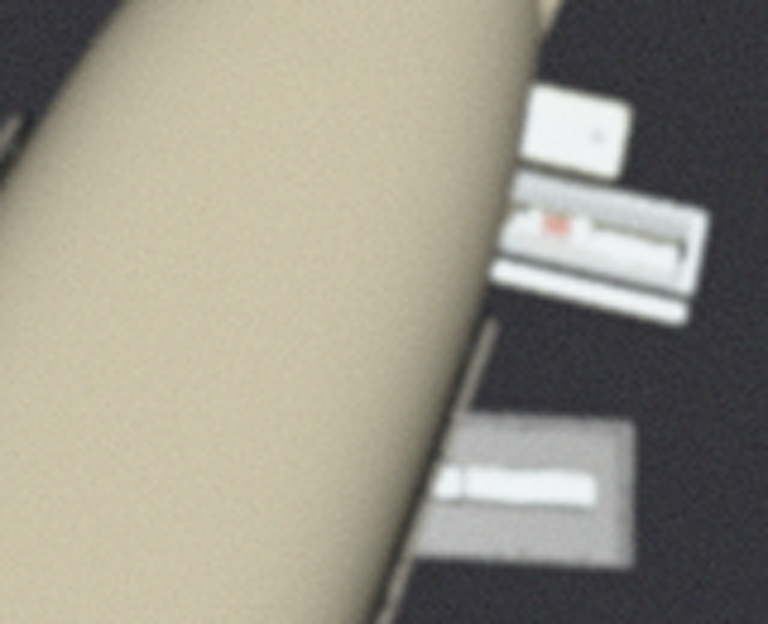

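The stick lies flat in the rack, near its middle. Pressing the gate shut.

>>> apply_moves(moves=[[[4,0.4,0],0,0],[[4,0.4,1],0,0],[[4,0.4,3],0,0],[[4,0.4,5],0,0],[[4,0.4,6.5],0,0],[[4,0.4,7.6],0,0],[[4,0.4,8.35],0,0],[[4,0.4,8.45],0,0],[[4,0.4,8.45],0,0],[[4,0.4,8.45],0,0]])

```text
clock: 42.7
tcp_pos: [0.5649, -0.0756, 0.06]
orientation: [0.0, 0.999, -0.047, -0.0]
wrist_force: [-10.9, 1.2, 21.6]
finger_gap: 0.0002
```

>>> apply_moves(moves=[[[0,0,0],0,0],[[0,0,-1],0,0],[[0,0,-3],0,0],[[0,0,-7],0,0],[[0,-5,-12],0,0],[[0,-10,-12],0,0],[[0,-15,-12],0,0],[[0,-21,-12],0,0],[[0,-25,-12],0,0],[[0,-25,-12],0,0]])

```text
clock: 43.95
tcp_pos: [0.5893, 0.1767, 0.177]
orientation: [-0.0, 0.999, -0.044, 0.0]
wrist_force: [0.5, 0.4, -0.5]
finger_gap: 0.0
```

Run:
```python
from h import *
c=save('scene','s25.png',(150,180,330,290),4.4)
c=save('top','t25.png',(250,150,410,280),4.8)
save('scene','s25f.png',None,1.4)
rel(l2w(0,0,.06),-5.6)
```

```text
t 44.1 tcp [0.5892 0.1731 0.1771] ang -5.4 zdir [ 0. -0. -1.] gap 0.0004 F [ 0.4  0.3 -0.1]
  shift cm [-0.07 25.03 11.71] yaw 0.2
```

View pics/s25.png

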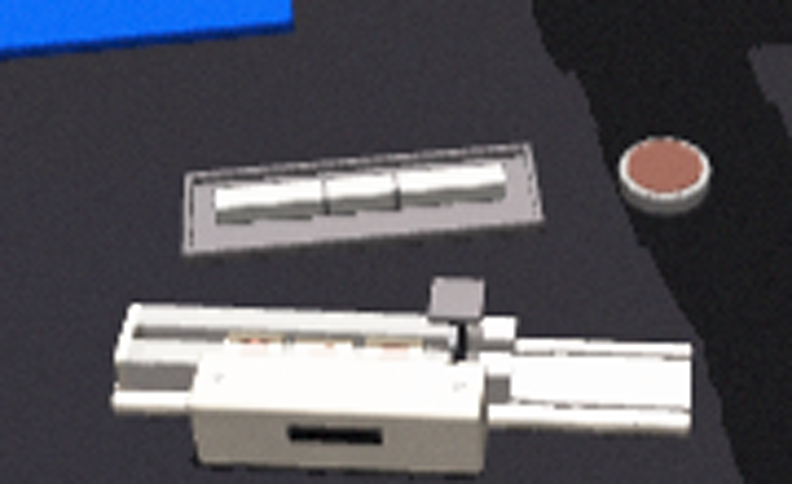

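View pics/t25.png

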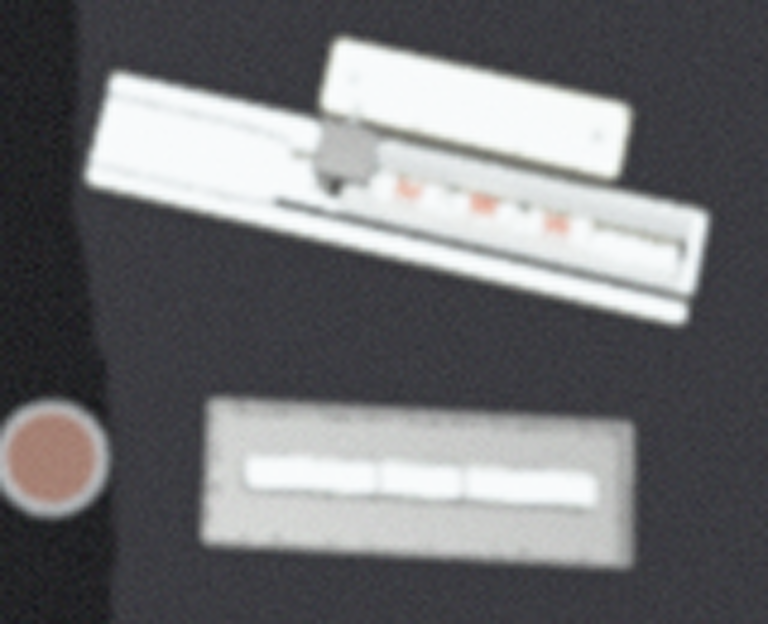

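View pics/s25f.png

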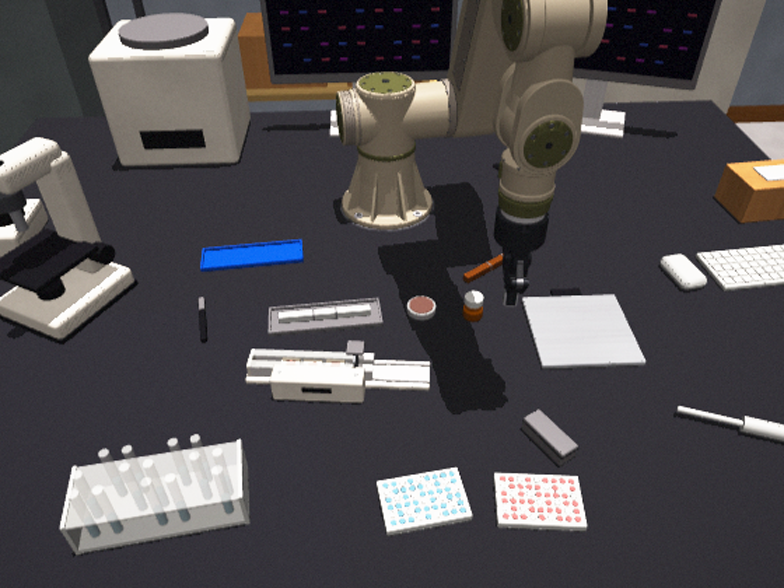

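Run:
```python
from h import *
a=cv2.imread('pics/scene0.png').astype(int); b=cv2.imread('pics/s25f.png').astype(int)
d=np.abs(a-b)[330:375,335:380]; print('pad area diff mean/max',d.mean(),d.max())
c=np.load('last_top.npy',allow_pickle=True).item()
for U,V in [(407,189),(484,204),(557,222)]: print(np.round(w2l(p2w(c,U/4.8+250,V/4.8+150,.024)),4))
print('stick mid',np.round(p2w(c,421/4.8+250,482/4.8+150,.02),4),'rack',(.4113,-.1371))
s=env.get_state(); print(np.abs(s["qvel"]).max())
```

```text
pad area diff mean/max 2.488559670781893 85
[ 0.0003 -0.0377  0.024 ]
[ 0.0018 -0.0789  0.024 ]
[ 0.0012 -0.1183  0.024 ]
stick mid [ 0.4089 -0.1384  0.02  ] rack (0.4113, -0.1371)
0.020630061100477437
```

```bash
python3 -c "
from h import *
env.hand_in()"
```

```text
the job is handed in; nothing more can be done
```

I finished the job and handed it in at about 44 s, well under the 208 s limit; the hand-in gave no verdict.

I pressed the gate and it popped up. There were three blocks on the cold plate. I set them on the deck one after another and fed them through with the white stick. Then I laid the stick back in the grey rack and pressed the gate down to its stop again.

**Last checks:**
- **Blocks:** their middles read loader y ≈ -38, -79 and -118 mm, with x within 2 mm of the channel centre.
- **Stick:** it lies flat, about 3 mm from the rack's middle.
- **Gate:** the pad is back at its first latched position in the scene picture, matched by eye. The pixel comparison around the pad was small on average (about 2.5 of 255) but peaked at 85. I put that peak down to the blocks now showing in the slot and did not look further.
- **Bystanders:** the dish, jar, marker and slide box look unmoved in the final picture. I did not measure them.
- **Robot:** the arm is clear of everything.

The two cameras disagreed by about 2 mm in x throughout. No grasp, fit or placing had to be repeated.

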